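# Pack the crack-tested carriage parts on the demagnetiser and switch it back on

## Task

The ride-carriage parts on the bench have been crack-tested and must be demagnetised: throw the isolator lever over to off before anything goes into the carrier box, then pack every steel part that is there into the box, each lying flat, fully down and in its own place: the angle bracket first, the T-shaped shoes next on its foot, the keeper bracket with its lip over the shoes, and the lug plate last on the keeper's foot. When all are in, throw the lever back to on; leave the wheel, the can and the spanner where they are.

Things in the scene. Friction and masses are not known exactly. Their poses are not given: they have to be found in the camera images.
- carrier: Fixed grey demagnetiser (135 x 215 mm, 44 high) with a steel open box on top. Origin: centre of its underside on the bench. Box length along this body's y, inside 86 (x) x 166 mm (y), floor 50 mm above the origin; walls 4 mm, upright to 16 mm above the floor, then flared out to 24 mm. Each part has 3 to 4 mm of play. Packed places are given below in this frame, mm, axes parallel.
- angle: Steel angle bracket, 0.42 kg. Origin: middle of the foot's underside, z up. Foot 80 x 80 x 6 mm; at its -y edge a wall 12 thick (y -40 to -28), 26 high, with a lug as thick, 40 wide in x, up to 60 mm. Grip the lug along y. Goes in first at (0, -41, 50), wall at the box's -y end.
- keeper: Steel keeper bracket, 0.48 kg. Origin: middle of the foot's underside, z up. Foot 80 (x) x 78 (y) x 6 mm; at its -y edge a wall 12 thick (y -39 to -27), 34.5 high, its 40 wide lug up to 69 mm. A lip 6 thick reaches to y -57, underside at 28.5: packed, it overhangs the shoes' shoulders with 2.5 mm to spare. Grip the lug along y above the lip. Place (0, 41, 50), after the shoes.
- lug_plate: Steel lug plate, 0.38 kg. Origin: centre of its underside, z up. Plate 78 (x) x 62 (y) x 10 mm with an upright lug 40 (x) x 12 mm (y 0 to +12) up to 54 mm. Grip the lug along y. Goes in last, flat on the keeper's foot at (0, 48, 56), best with the lug's side (+y) away from the keeper's wall.
- shoe1: Steel T-shaped shoe, one of two or three alike (None if absent), 0.22 kg. Origin: centre of its underside, z up. Body 25 (x) x 64 (y) x 20 mm; across its middle a tongue 14 thick (y -7 to +7), 25 wide, up to 46 mm. Grip the tongue along y above the shoulders. Lies on the angle's foot at (-28 or 0 or 28, -35.5, 56), either way round.
- shoe2: Steel T-shaped shoe, one of two or three alike (None if absent), 0.22 kg. Origin: centre of its underside, z up. Body 25 (x) x 64 (y) x 20 mm; across its middle a tongue 14 thick (y -7 to +7), 25 wide, up to 46 mm. Grip the tongue along y above the shoulders. Lies on the angle's foot at (-28 or 0 or 28, -35.5, 56), either way round.
- shoe3: Steel T-shaped shoe, one of two or three alike (None if absent), 0.22 kg. Origin: centre of its underside, z up. Body 25 (x) x 64 (y) x 20 mm; across its middle a tongue 14 thick (y -7 to +7), 25 wide, up to 46 mm. Grip the tongue along y above the shoulders. Lies on the angle's foot at (-28 or 0 or 28, -35.5, 56), either way round.
- isolator: Fixed isolator box, 90 mm (x) by 64 mm (y), 34 mm high. Origin: centre of its underside on the bench, z up. Its lever pivots about this body's y axis, 42 mm above the origin.
- isolator_lever (a joint): Lever angle, rad: +0.7 on (leans to the isolator's +x, away from the robot), -0.7 off (leans to -x, to the robot), 0 upright. Steel paddle 30 wide, 8 mm thick, with a black crossbar grip (14 thick, 46 wide) 72 mm from the pivot. Over-centre: weighted, so a light push (about 3 N) past upright and it falls to its stop.
- wheel: Bystander: grey plastic guide wheel lying flat, 92 mm across, 40 mm high; origin at the centre of its underside.
- ink_can: Bystander: can of test ink, 60 mm across, 95 mm high; origin at the centre of its underside.
- spanner: Bystander: steel spanner 160 mm long lying flat on the bench, 10 mm high or less, beside the demagnetiser; origin near its middle.
Mind the look-alikes: they are no part of the job. Leave any purple or yellow look-alike of the keeper alone. Leave any green look-alike of the shoe1 alone.

How it is judged:
On the way, in this order (a step that is already met when the one before it is completed fails the run):
1. the isolator lever is thrown to off while every part is still outside the carrier box (value of joint isolator_lever below -0.6 rad and horizontal distance between each of angle, keeper, lug_plate, shoe1, shoe2, shoe3 and carrier above 0.11 m), for 0.2 s.
2. with the isolator off, every part present lies flat in its place in the box (value of joint isolator_lever below -0.6 rad and x of angle in the frame of carrier between -0.006 and 0.006 m and y of angle in the frame of carrier between -0.049 and -0.033 m and z of angle in the frame of carrier between 0.0465 and 0.0535 m and angle between each of angle, keeper, lug_plate, shoe1, shoe2, shoe3's own z axis and vertical below 0.06 rad and angle between the y axis of each of angle, keeper, lug_plate and the y axis of carrier, either way round below 0.12 rad and x of keeper in the frame of carrier between -0.006 and 0.006 m and y of keeper in the frame of carrier between 0.033 and 0.049 m and z of keeper in the frame of carrier between 0.0465 and 0.0535 m and x of lug_plate in the frame of carrier between -0.006 and 0.006 m and y of lug_plate in the frame of carrier between 0.04 and 0.056 m and z of lug_plate in the frame of carrier between 0.0525 and 0.0595 m and x of shoe1 in the frame of carrier between -0.036 and 0.036 m and y of shoe1 in the frame of carrier between -0.046 and -0.024 m and z of shoe1 in the frame of carrier between 0.0525 and 0.0595 m and angle between the y axis of each of shoe1, shoe2, shoe3 and the y axis of carrier, either way round below 0.2 rad and x of shoe2 in the frame of carrier between -0.036 and 0.036 m and y of shoe2 in the frame of carrier between -0.046 and -0.024 m and z of shoe2 in the frame of carrier between 0.0525 and 0.0595 m and x of shoe3 in the frame of carrier between -0.036 and 0.036 m and y of shoe3 in the frame of carrier between -0.046 and -0.024 m and z of shoe3 in the frame of carrier between 0.0525 and 0.0595 m), for 0.3 s.
3. the isolator lever is thrown back to on (value of joint isolator_lever above 0.6 rad), for 0.2 s.
At the end, for the whole second after the job is handed in: Lever on (over 0.6 rad); every part present at rest in its place: angle, keeper, lug plate within 6 mm across and 8 mm along the box (shoes 36 and 11 mm of the middle place), all within 3.5 mm in height, tilted under 0.06 rad, in line within 0.12 rad (shoes 0.2) (x of angle in the frame of carrier between -0.006 and 0.006 m and y of angle in the frame of carrier between -0.049 and -0.033 m and z of angle in the frame of carrier between 0.0465 and 0.0535 m and angle between each of angle, keeper, lug_plate, shoe1, shoe2, shoe3's own z axis and vertical below 0.06 rad and angle between the y axis of each of angle, keeper, lug_plate and the y axis of carrier, either way round below 0.12 rad and x of keeper in the frame of carrier between -0.006 and 0.006 m and y of keeper in the frame of carrier between 0.033 and 0.049 m and z of keeper in the frame of carrier between 0.0465 and 0.0535 m and x of lug_plate in the frame of carrier between -0.006 and 0.006 m and y of lug_plate in the frame of carrier between 0.04 and 0.056 m and z of lug_plate in the frame of carrier between 0.0525 and 0.0595 m and x of shoe1 in the frame of carrier between -0.036 and 0.036 m and y of shoe1 in the frame of carrier between -0.046 and -0.024 m and z of shoe1 in the frame of carrier between 0.0525 and 0.0595 m and angle between the y axis of each of shoe1, shoe2, shoe3 and the y axis of carrier, either way round below 0.2 rad and x of shoe2 in the frame of carrier between -0.036 and 0.036 m and y of shoe2 in the frame of carrier between -0.046 and -0.024 m and z of shoe2 in the frame of carrier between 0.0525 and 0.0595 m and x of shoe3 in the frame of carrier between -0.036 and 0.036 m and y of shoe3 in the frame of carrier between -0.046 and -0.024 m and z of shoe3 in the frame of carrier between 0.0525 and 0.0595 m and linear speed of each of angle, keeper, lug_plate, shoe1, shoe2, shoe3 below 0.02 m/s and value of joint isolator_lever above 0.6 rad); the robot touches nothing.
It fails at once if a bystander (wheel, can or spanner) is moved more than 30 mm or the can is tipped over (distance of any of wheel, ink_can, spanner from where it was at the start of the episode above 0.03 m or angle between ink_can's own z axis and vertical above 0.5 rad).
Of shoe1, shoe2, shoe3 only 2 to 3 are there at a start; the rules pass over those that are not, and their reading is None.
At some moment in a run one of keeper, lug_plate may be knocked a few centimetres aside while the robot is not near it.
It also fails if it takes over 210 s, if anything falls off the work surface, if the arm or the gripper's body presses on something with over 40 N, if the wrist force passes 120 N, or if a joint passes its speed limit or range.

## Robot

A 7-joint arm with a two-finger parallel gripper is mounted at the origin on the work surface. World frame = base frame: x ahead of the robot, y to its left, z up, the work surface at z = 0. Lengths are in m, angles in rad, forces in N, time in s.
With the tool pointing down it reaches from about 0.4 to 0.85 m from the base axis. Payload 10.4 kg.
Tool frame: the origin (TCP) lies midway between the tips of the shut fingers; the grasp point (between the pads) lies 19 mm behind it; z points along the fingers, x is the direction in which the jaws open and shut, and the axes are right-handed (so a half turn about z gives the same grasp; the last joint's range is limited). The gripper opens to 85 mm and grips with 20 to 120 N. Pads are 22 mm wide; open, the fingers measure 114 mm over their backs; the gripper's body (76 mm by 85 mm) begins 54 mm behind the grasp point. The pads swing forward as they close: fully open they stand 13 mm farther back than shut.
Start: joints at [-1.241, 0.332, -0.065, 1.46, 0.022, 1.35, -0.088], TCP at [0.216, 0.587, 0.231] pointing down, gripper open.
Joint ranges: [-2.6, 2.6], [-0.5, 2.12], [-1.47, 1.34], [0.16, 2.42], [-1.27, 4.41], [0.06, 2.06], [-2.6, 2.6]. Speed limits (rad/s): [2.22, 2.22, 2.79, 2.79, 3.14, 3.14, 3.14].

## Interface

Orientations are given as a unit quaternion [x, y, z, w].
In Python, from workcell import manip, cams gives the robot as it stands.
- The arm moves only by the tool move_arm, never from a script. Its argument "moves" is a list of rows, each a list of 7 numbers: the turn, a rotation vector about the tool's x, y, z in degrees, then the shift along the tool's x, y, z in m, then the finger opening in m, from 0 to 0.0854. A call has 1 to 10 rows; each row is the pose to reach, as a shift and turn from the pose commanded when the call began, along the tool's axes at that moment; what a row does not reach only later rows make up. A row lasts 1/10 s, in which the tool goes at most 50 mm and 8.59 degrees, less where a joint would pass 70% of its speed; a pose out of reach is approached as far as the arm can. A call with a gripper value outside its range is refused whole. The fingers move at their own pace and stop on an object; "grip_force" is the grip in N (left out, the last holds). Time passes only in rows, so rows that repeat a pose let the fingers close. It gives the time, the measured TCP pose, the force and the opening at its end, in the units of the state.
- manip.get_obs(): the state, without advancing time (a new reading comes with each control period).
- cams.camera(name): name is "scene" or "top" or "wrist"; returns the picture (384x512x3 uint8, red, green, blue); there is no depth.
- cams.camera_params(name): a dict with "fx", "fy", "cx", "cy" (pixels), "xyz" and "rotation" of the camera in the world. Camera axes: x right, y up, looking along -z (the intrinsics and any distortion apply to the point x, -y, -z); pixel columns grow to the right and rows downward; lengths in m; the calibration is good to about 2 mm. A picture is of the moment at which its call begins: read the wrist's pose just before it. camera_params takes no time and is no camera call; for the wrist camera it gives the pose at the moment of the call.
- manip.hand_in(): hands the job in, once; it reports no verdict.
The state is a dict: "clock": time; "joint_pos": joint angles; "joint_velocities": joint speeds; "tau": joint torques, N m; "position": TCP position; "ee_rot": TCP orientation; "ft_force": force on the tool from outside, world axes, zero at the start; "torque": the same for the moment, N m; "grip_width": opening from 0.0 (shut) to 1.0 (fully open).
Only numpy, scipy, OpenCV 4.12 (cv2) and the standard library are available. Lean on these libraries where they do the work, as an engineer would, in place of code of your own. Each camera call takes 0.05 s, during which the arm holds its last target. There are 200 camera calls.

## Working session

There is one attempt and no reset: what is moved stays moved. The work goes in short steps, Python scripts to look and compute and a tool call to move; the robot and the scene stay as the last step left them, time stands still between calls to the robot, and variables do not carry over. Pictures are saved under pics/ and viewed, about 12 in all and at most 16, crops included, and the job is handed in when it is done.

Besides the shell and the picture viewer there is one more tool, called after "Emit:" by a JSON object that holds its "fn" and its "kwargs". move_arm: Moves the arm, as the interface text tells. Its arguments: {"type":"object","properties":{"moves":{"type":"array","items":{"type":"array","items":{"type":"number"}}},"grip_force":{"type":"number"}},"required":["moves"]}

```bash
ls; mkdir -p pics; python3 - <<'E'
from workcell import manip, cams
import cv2, numpy as np
o=manip.get_obs(); print({k:np.round(v,4).tolist() for k,v in o.items()})
for n in ("scene","top","wrist"):
    p=cams.camera_params(n); im=cams.camera(n)
    cv2.imwrite(f"pics/{n}0.png",im[:,:,::-1]); print(n,{k:np.round(v,4).tolist() if not isinstance(v,str) else v for k,v in p.items()})
E
```

```text
pics
{'clock': 0.0, 'joint_pos': [-1.2406, 0.3329, -0.0647, 1.4609, 0.0216, 1.3499, -0.0885], 'joint_velocities': [-0.0003, -0.0004, -0.0002, -0.0011, 0.001, 0.0001, -0.0011], 'tau': [0.0001, -62.5445, 0.0494, -39.1596, 0.0162, 0.0097, 0.0001], 'position': [0.2158, 0.5862, 0.2305], 'ee_rot': [0.8202, 0.5721, -0.0006, 0.0004], 'ft_force': [-0.5118, -0.623, -0.644], 'torque': [0.053, 0.0389, -0.0504], 'grip_width': 0.9997}
scene {'fx': 484.4384, 'fy': 484.4384, 'cx': 258.4711, 'cy': 191.5148, 'xyz': [1.2942, 0.8753, 1.0422], 'rotation': [0.1535, 0.3983, 0.8351, 0.3469]}
top {'fx': 384.1168, 'fy': 384.1168, 'cx': 252.4666, 'cy': 187.4695, 'xyz': [0.3423, 0.0156, 1.1848], 'rotation': [0.0422, -0.0387, -0.6971, 0.7147]}
wrist {'fx': 298.6827, 'fy': 298.6827, 'cx': 258.1428, 'cy': 188.432, 'xyz': [0.1436, 0.6128, 0.3749], 'rotation': [-0.1245, -0.0858, 0.5658, 0.8106]}
```

View pics/top0.png

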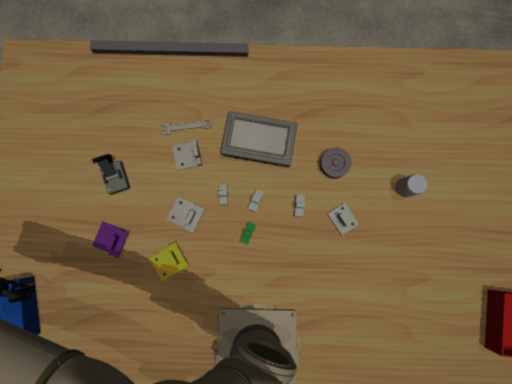

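View pics/scene0.png

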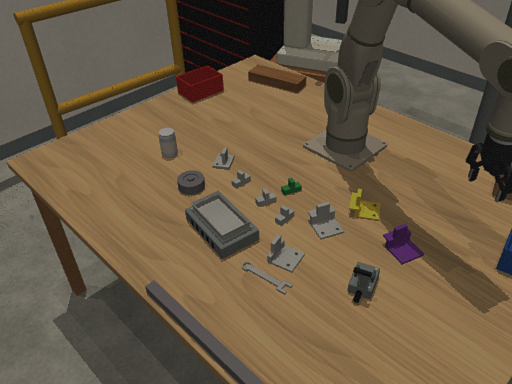

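Top view: the carrier is at (259,139) and the isolator at (115,175). There are two grey brackets at (187,153) and (186,213), three shoes at (223,193), (256,199) and (299,204), and the lug plate at (343,217). Bystanders and the coloured look-alikes are clear. I'll zoom in to tell the brackets apart and measure.

```bash
cat > h.py <<'E'
from workcell import manip, cams
import cv2, numpy as np
from scipy.spatial.transform import Rotation as R
def ray(p,uv):
    d=np.array([(uv[0]-p['cx'])/p['fx'],-(uv[1]-p['cy'])/p['fy'],-1.0])
    q=np.asarray(p['rotation']); M=R.from_quat(q).as_matrix() if q.size==4 else q
    return np.asarray(p['xyz']),M@d
def onz(p,uv,z):
    o,d=ray(p,uv); return o+d*(z-o[2])/d[2]
def proj(p,X):
    M=R.from_quat(p['rotation']).as_matrix(); c=M.T@(np.asarray(X)-p['xyz'])
    return np.array([p['cx']+p['fx']*c[0]/-c[2],p['cy']-p['fy']*c[1]/-c[2]])
def save(name,im,crop=None,s=1):
    if crop: im=im[crop[1]:crop[3],crop[0]:crop[2]]
    cv2.imwrite(f"pics/{name}.png",cv2.resize(im[:,:,::-1],None,fx=s,fy=s,interpolation=cv2.INTER_CUBIC))
E
python3 - <<'E'
from h import *
t=cv2.imread('pics/top0.png')[:,:,::-1]; s=cv2.imread('pics/scene0.png')[:,:,::-1]
A=cv2.resize(t[100:270,90:370],None,fx=2.8,fy=2.8,interpolation=cv2.INTER_CUBIC)
cv2.imwrite('pics/topz.png',A[:,:,::-1])
B=cv2.resize(s[140:310,150:430],None,fx=2.8,fy=2.8,interpolation=cv2.INTER_CUBIC)
cv2.imwrite('pics/scz.png',B[:,:,::-1])
# grey mask
hsv=cv2.cvtColor(t.copy(),cv2.COLOR_RGB2HSV)
m=((hsv[...,1]<60)&(hsv[...,2]>90)).astype(np.uint8); m[:100]=0; m[270:]=0
n,l,st,c=cv2.connectedComponentsWithStats(m)
p=cams.camera_params('top')
for i in range(1,n):
    if st[i,4]>25:
        cs,_=cv2.findContours((l==i).astype(np.uint8),0,2); r=cv2.minAreaRect(cs[0])
        print(st[i],np.round(c[i],1),np.round(onz(p,c[i],0.01)[:2],3),np.round(r[1],1),round(r[2],1))
E
```

```text
[237 114  38   8  70] [255.5 117.6] [0.699 0.019] [37.5  3.5] 9.5
[161 119  50  16 277] [184.1 125.9] [0.667 0.243] [11. 49.] 83.7
[ 222  119   72   45 1967] [259.8 139.8] [0.628 0.004] [69.  41.6] 9.5
[172 139  29  31 589] [186.1 154.7] [0.575 0.232] [26.7 24.9] 78.1
[324 162  27  14  68] [336.5 171.5] [ 0.534 -0.235] [10.5 26.7] 78.2
[408 174  19  21 300] [417.  183.5] [ 0.502 -0.483] [19.8 17.7] 45.0
[219 184   9  21 180] [222.9 194. ] [0.455 0.113] [20.  8.] 90.0
[249 190  14  21 173] [255.5 200. ] [0.439 0.013] [ 8.5 21.2] 22.6
[295 195  10  22 173] [299.5 205.1] [ 0.427 -0.122] [ 8.9 21. ] 4.4
[167 197  37  36 752] [185.1 213.9] [0.391 0.227] [29.5 26.8] 26.6
[328 203  30  32 469] [342.7 218.4] [ 0.389 -0.254] [25.8 20.2] 56.3
```

View pics/topz.png

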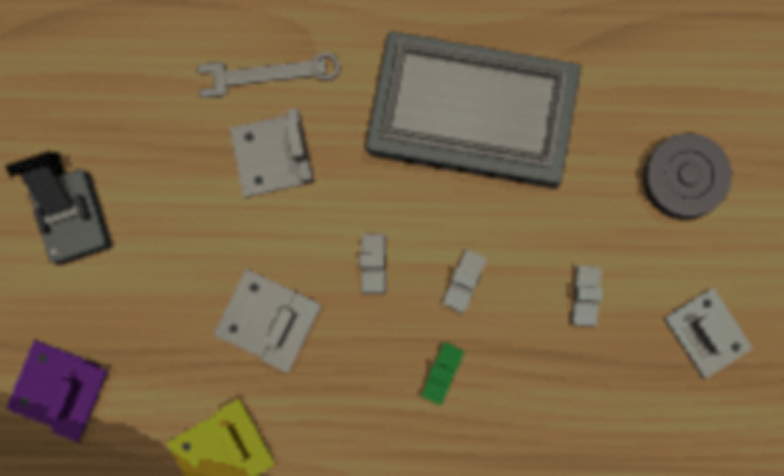

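View pics/scz.png

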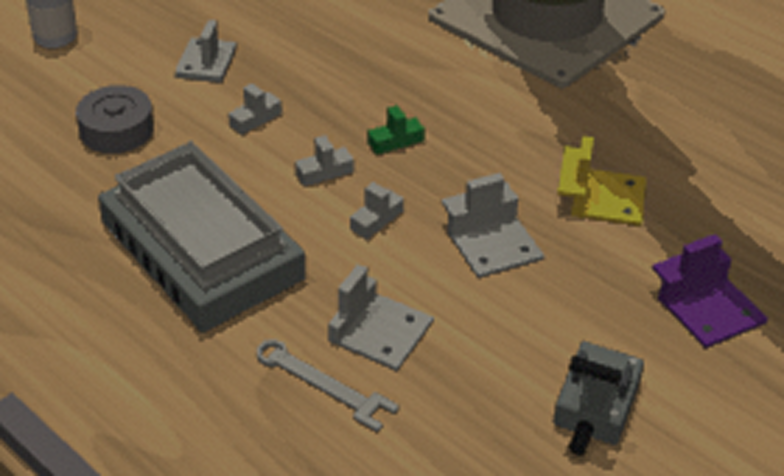

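The lipped, larger bracket at (186,213) is the keeper. The bracket at (187,153), beside the spanner, is the angle. All three shoes are present. The isolator top has corners at zoom (38,187), (92,172), (112,245) and (57,263), and the lever leans away (on). Next I compute the isolator pose and the push path.

```bash
cat >> h.py <<'E'
def plan(wps, cur=None):
    """wps: (x,y,z,yawdeg) of TCP, tool down, yaw = world direction of tool x. prints relative tool-axis rows from the current pose"""
    o=manip.get_obs(); P=np.array(o['position']); M=R.from_quat(o['ee_rot']).as_matrix()
    y0=np.degrees(np.arctan2(M[1,0],M[0,0]))
    if cur is not None: P=np.array(cur[:3]); y0=cur[3]
    print('now',np.round(P,4),'yaw',round(y0,1),'t',round(o['clock'],1),'g',round(o['grip_width'],3),'tilt',np.round(np.degrees(np.arccos(-M[2,2])),2),'F',np.round(o['ft_force'],1))
    a=np.radians(y0); T=np.array([[np.cos(a),np.sin(a),0],[np.sin(a),-np.cos(a),0],[0,0,-1]]) # cols = tool axes
    if cur is None: T=M
    for w in wps:
        d=T.T@(np.array(w[:3])-P)
        dy=(w[3]-y0+90)%180-90
        print('wp',w,'turn z',round(-dy,1),'shift',np.round(d,4),'rows>=',int(np.ceil(max(np.linalg.norm(d)/.05,abs(dy)/8.59))))
E
python3 - <<'E'
from h import *
p=cams.camera_params('top')
c=np.array([onz(p,np.array(z)/2.8+[90,100],.034)[:2] for z in [(38,187),(92,172),(112,245),(57,263)]])
print(c.round(3)); ctr=c.mean(0); d=(c[0]+c[1]-c[2]-c[3]); yaw=np.degrees(np.arctan2(d[1],d[0])); print(ctr,yaw, np.linalg.norm(c[0]-c[1]),np.linalg.norm(c[0]-c[3]))
# crossbar end pixels zoom (8,165),(60,155) at z~.1
b=np.array([onz(p,np.array(z)/2.8+[90,100],.1)[:2] for z in [(8,165),(62,157)]]); print(b.round(3), b.mean(0)-ctr)
u=np.array([np.cos(np.radians(yaw)),np.sin(np.radians(yaw))])
W=lambda s,z:(*(ctr+s*u),z,yaw+90)
plan([W(.1,.2),W(.1,.088),W(-.005,.088),W(.03,.088),W(.03,.2)])
E
```

```text
[[0.527 0.477]
 [0.545 0.419]
 [0.465 0.393]
 [0.444 0.451]]
[0.49533338 0.43491108] 18.13884136388579 0.06033321848163274 0.08632378543126448
[[0.538 0.483]
 [0.548 0.428]] [0.0477341  0.02051707]
now [0.2159 0.5862 0.2307] yaw 69.8 t 0.1 g 0.999 tilt 0.06 F [ 0.9  0.5 -0.3]
wp (np.float64(0.5903638660263985), np.float64(0.4660431486058932), 0.2, np.float64(108.13884136388579)) turn z -38.4 shift [0.0166 0.393  0.0307] rows>= 8
wp (np.float64(0.5903638660263985), np.float64(0.4660431486058932), 0.088, np.float64(108.13884136388579)) turn z -38.4 shift [0.0167 0.393  0.1427] rows>= 9
wp (np.float64(0.49058185124574416), np.float64(0.43335447279433287), 0.088, np.float64(108.13884136388579)) turn z -38.4 shift [-0.0484  0.3106  0.1428] rows>= 7
wp (np.float64(0.5238425228392956), np.float64(0.444250698064853), 0.088, np.float64(108.13884136388579)) turn z -38.4 shift [-0.0267  0.3381  0.1428] rows>= 8
wp (np.float64(0.5238425228392956), np.float64(0.444250698064853), 0.2, np.float64(108.13884136388579)) turn z -38.4 shift [-0.0268  0.3381  0.0308] rows>= 7
```

Emit:
{"fn": "move_arm", "kwargs": {"moves": [[0, 0, -38.5, 0.017, 0.393, 0.03, 0], [0, 0, -38.5, 0.017, 0.393, 0.03, 0], [0, 0, -38.5, 0.017, 0.393, 0.03, 0], [0, 0, -38.5, 0.017, 0.393, 0.03, 0], [0, 0, -38.5, 0.017, 0.393, 0.03, 0], [0, 0, -38.5, 0.017, 0.393, 0.03, 0], [0, 0, -38.5, 0.017, 0.393, 0.03, 0], [0, 0, -38.5, 0.017, 0.393, 0.03, 0], [0, 0, -38.5, 0.017, 0.393, 0.03, 0], [0, 0, -38.5, 0.017, 0.393, 0.03, 0]], "grip_force": 40}}

```text
clock: 1.15
position: [0.5918, 0.4652, 0.1998]
ee_rot: [0.587, 0.81, -0.001, -0.0]
ft_force: [-0.8, 0.7, 0.2]
grip_width: -0.003
```

```bash
python3 - <<'E'
from h import *
im=cams.camera('wrist'); save('w1',im,s=1.2)
yaw=18.1;ctr=np.array([.4953,.4349]);u=np.array([np.cos(np.radians(yaw)),np.sin(np.radians(yaw))])
W=lambda s,z:(*(ctr+s*u),z,yaw+90)
p=cams.camera_params('wrist'); print(np.round(p['xyz'],4), R.from_quat(p['rotation']).as_matrix().round(3))
plan([W(.1,.2),W(.1,.088),W(-.005,.088),W(.03,.088),W(.03,.2)])
E
```

```text
[0.5173 0.4429 0.3449] [[-0.314 -0.906 -0.282]
 [ 0.949 -0.3   -0.093]
 [-0.    -0.297  0.955]]
now [0.5902 0.4668 0.2006] yaw 108.3 t 1.2 g 0.001 tilt 0.08 F [ 0.2  0.5 -1. ]
wp (np.float64(0.5903515731627784), np.float64(0.4659676429630732), 0.2, 108.1) turn z 0.2 shift [-0.0008 -0.0002  0.0006] rows>= 1
wp (np.float64(0.5903515731627784), np.float64(0.4659676429630732), 0.088, 108.1) turn z 0.2 shift [-0.0009 -0.      0.1126] rows>= 3
wp (np.float64(0.4905474213418611), np.float64(0.43334661785184636), 0.088, 108.1) turn z 0.2 shift [-0.0006 -0.105   0.1127] rows>= 4
wp (np.float64(0.5238154719488335), np.float64(0.44422029288892195), 0.088, 108.1) turn z 0.2 shift [-0.0007 -0.07    0.1127] rows>= 3
wp (np.float64(0.5238154719488335), np.float64(0.44422029288892195), 0.2, 108.1) turn z 0.2 shift [-0.0006 -0.0702  0.0007] rows>= 2
```

View pics/w1.png

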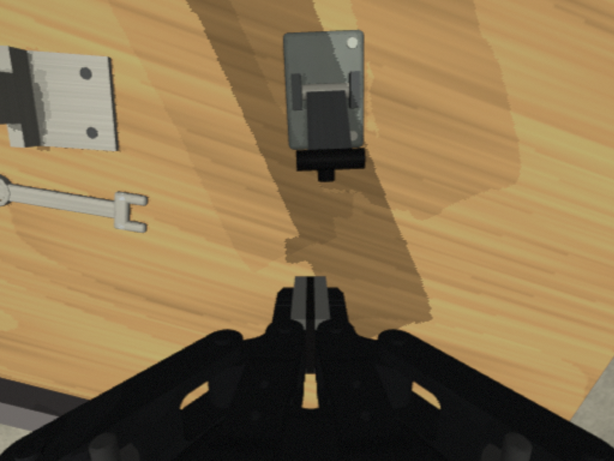

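The lever is in line with the fingers, with the crossbar at (331,160), about 12 mm to tool +x. I push it over.

Emit:
{"fn": "move_arm", "kwargs": {"moves": [[0, 0, 0, 0.012, 0, 0.05, 0], [0, 0, 0, 0.012, 0, 0.1, 0], [0, 0, 0, 0.012, 0, 0.112, 0], [0, 0, 0, 0.012, -0.03, 0.112, 0], [0, 0, 0, 0.012, -0.05, 0.112, 0], [0, 0, 0, 0.012, -0.07, 0.112, 0], [0, 0, 0, 0.012, -0.09, 0.112, 0], [0, 0, 0, 0.012, -0.105, 0.112, 0], [0, 0, 0, 0.012, -0.115, 0.112, 0], [0, 0, 0, 0.012, -0.09, 0.112, 0]]}}

```text
clock: 2.2
position: [0.4976, 0.451, 0.091]
ee_rot: [0.584, 0.812, -0.0, -0.001]
ft_force: [0.3, 0.7, 0.1]
grip_width: 0.003
```

```bash
python3 - <<'E'
from h import *
plan([(.47,.113,.30,90),(.575,.232,.25,90)])
im=cams.camera('scene'); save('s2',im,(330,140,440,310),3)
E
```

```text
now [0.4976 0.451  0.091 ] yaw 108.5 t 2.2 g 0.003 tilt 0.11 F [0.3 0.7 0.1]
wp (0.47, 0.113, 0.3, 90) turn z 18.5 shift [-0.3115 -0.1338 -0.2093] rows>= 8
wp (0.575, 0.232, 0.25, 90) turn z 18.5 shift [-0.2321  0.0036 -0.1594] rows>= 6
```

View pics/s2.png

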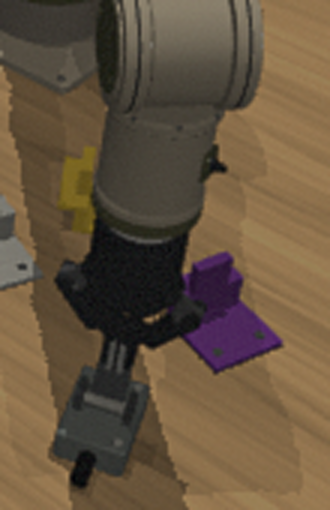

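Emit:
{"fn": "move_arm", "kwargs": {"moves": [[0, 0, 0, 0, 0.01, -0.05, 0.04], [0, 0, 0, 0, 0.01, -0.1, 0.04], [0, 0, 18.5, -0.315, -0.042, -0.16, 0.04], [0, 0, 18.5, -0.315, -0.042, -0.16, 0.04], [0, 0, 18.5, -0.315, -0.042, -0.16, 0.04], [0, 0, 18.5, -0.315, -0.042, -0.16, 0.04], [0, 0, 18.5, -0.315, -0.042, -0.16, 0.04], [0, 0, 18.5, -0.315, -0.042, -0.16, 0.04], [0, 0, 18.5, -0.315, -0.042, -0.16, 0.04], [0, 0, 18.5, -0.315, -0.042, -0.16, 0.04]]}}

```text
clock: 3.25
position: [0.5619, 0.1327, 0.2518]
ee_rot: [0.711, 0.703, 0.001, 0.001]
ft_force: [0.1, 1.2, 0.4]
grip_width: 0.465
```

```bash
python3 - <<'E'
from h import *
im=cams.camera('scene'); w=cams.camera('wrist'); ps=cams.camera_params('scene')
a=np.radians(18.5);c=np.array([.495,.435])
for n,s in (('on',.046),('off',-.046)): print(n,proj(ps,[*(c+s*np.array([np.cos(a),np.sin(a)])),.097]))
A=cv2.resize(w,(660,495)); B=cv2.resize(im[240:320,340:400],(371,495),interpolation=cv2.INTER_CUBIC)
cv2.imwrite('pics/w3raw.png',w[:,:,::-1]); np.savez('w3.npz',**cams.camera_params('wrist'))
cv2.imwrite('pics/m3.png',cv2.resize(np.hstack([A,B]),(800,384))[:,:,::-1]); plan([(.54,.11,.25,90)])
E
```

```text
on [359.29485058 267.9625084 ]
off [369.91435092 244.66672874]
now [0.5606 0.1379 0.2504] yaw 89.8 t 3.4 g 0.468 tilt 0.1 F [-0.3  0.1  0.1]
wp (0.54, 0.11, 0.25, 90) turn z -0.2 shift [-0.028  -0.0204  0.0003] rows>= 1
```

View pics/m3.png

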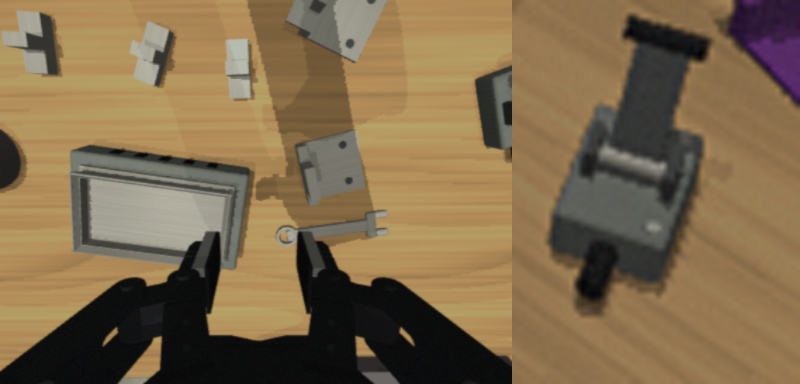

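The lever now lies to the robot side, so it is off. The wrist view shows the carrier at (160,207) and the angle at (332,167). I'll shift for an unobstructed view of both and measure.

Emit:
{"fn": "move_arm", "kwargs": {"moves": [[0, 0, 0, -0.025, 0.05, 0, 0.04], [0, 0, 0, -0.025, 0.08, 0, 0.04], [0, 0, 0, -0.025, 0.08, 0, 0.04], [0, 0, 0, -0.025, 0.08, 0, 0.04]]}}

```text
clock: 3.75
position: [0.6401, 0.1142, 0.2484]
ee_rot: [0.708, 0.707, -0.0, -0.001]
ft_force: [-0.6, 0.9, 0.6]
grip_width: 0.467
```

```bash
cat >> h.py <<'E'
def shot(name):
    p=cams.camera_params('wrist'); w=cams.camera('wrist'); np.savez(f'{name}.npz',**p); cv2.imwrite(f'pics/{name}.png',w[:,:,::-1]); return p,w
def load(name):
    return dict(np.load(f'{name}.npz')), cv2.imread(f'pics/{name}.png')
E
python3 - <<'E'
from h import *
p,w=shot('w4'); save('w4z',w,(0,40,512,300),1.56); plan([])
E
```

```text
now [0.6397 0.1143 0.249 ] yaw 89.9 t 3.8 g 0.471 tilt 0.06 F [-0.1  0.2  0.4]
```

View pics/w4z.png

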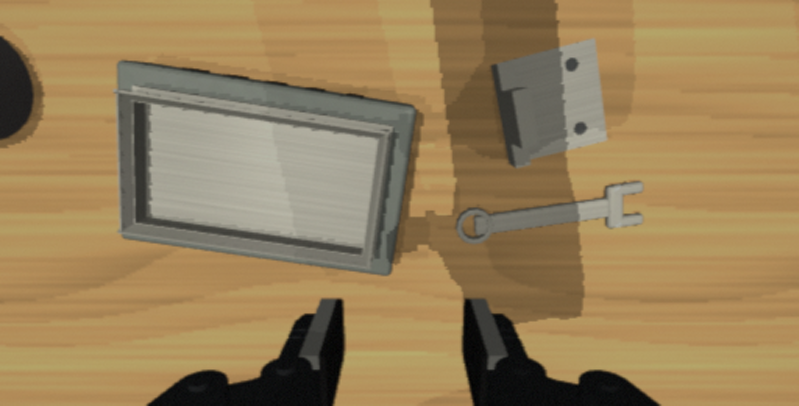

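The view shows the box rim at zoom (119,93), (395,128), (366,265) and (122,237). The body top corners are (118,62), (414,105) and (390,275). The angle's foot edge runs (597,40)-(607,140) and its wall edge (493,65)-(514,166). I refine these and check sizes.

```bash
python3 - <<'E'
from h import *
p,im=load('w4'); g=cv2.cvtColor(im,cv2.COLOR_BGR2GRAY)
def sub(zs,win=4):
    q=np.array(zs,np.float32)/1.56+[0,40]; q=q.astype(np.float32).reshape(-1,1,2)
    r=cv2.cornerSubPix(g,q.copy(),(win,win),(-1,-1),(3,50,.01)).reshape(-1,2)
    print('moved',np.round((r-q.reshape(-1,2))*1.56,1).tolist()); return r
def show(n,q,z):
    P=np.array([onz(p,u,z)[:2] for u in q]); print(n,P.round(4).tolist(),'edges',np.linalg.norm(P-np.roll(P,-1,0),axis=1).round(4),'dirs',[round(float(np.degrees(np.arctan2(*(b-a)[::-1]))),1) for a,b in zip(P,np.roll(P,-1,0))],'ctr',P.mean(0).round(4)); return P
B=show('body',sub([(118,62),(414,105),(390,275)]),.044)
show('rim',sub([(119,93),(395,128),(366,265),(122,237)]),.074)
show('floor',sub([(148,103),(150,213),(368,250)]),.05)
show('angle foot',sub([(597,40),(607,140)]),.006)
show('angle wall',sub([(493,65),(514,166)]),.026)
show('angle lug',sub([(513,88),(524,158),(537,146)]),.06)
E
```

```text
moved [[-1.5, -0.4000000059604645], [0.30000001192092896, 1.7000000476837158], [-0.8999999761581421, -0.4000000059604645]]
body [[0.5463, -0.0873], [0.5772, 0.1226], [0.7082, 0.1031]] edges [0.2122 0.1325 0.2499] dirs [81.6, -8.5, -130.4] ctr [0.6106 0.0462]
moved [[-2.299999952316284, -1.5], [-2.4000000953674316, 0.8999999761581421], [0.0, 0.0], [-2.0, -5.900000095367432]]
rim [[0.5662, -0.0731], [0.5904, 0.1075], [0.6881, 0.0872], [0.6619, -0.0884]] edges [0.1822 0.0998 0.1775 0.0969] dirs [82.4, -11.7, -98.5, 171.0] ctr [0.6267 0.0083]
moved [[-0.800000011920929, -4.099999904632568], [4.400000095367432, 5.900000095367432], [0.0, 0.0]]
floor [[0.5714, -0.0666], [0.6597, -0.0756], [0.685, 0.087]] edges [0.0887 0.1646 0.1911] dirs [-5.9, 81.1, -126.5] ctr [ 0.6387 -0.0184]
moved [[0.0, 0.0], [0.0, 0.0]]
angle foot [[0.5292, 0.264], [0.6053, 0.2816]] edges [0.0781 0.0781] dirs [13.0, -167.0] ctr [0.5673 0.2728]
moved [[1.100000023841858, -2.4000000953674316], [-0.0, 0.5]]
angle wall [[0.5464, 0.182], [0.6237, 0.2021]] edges [0.0799 0.0799] dirs [14.6, -165.4] ctr [0.5851 0.1921]
moved [[-1.2999999523162842, 0.6000000238418579], [0.0, 0.0], [0.0, 0.0]]
angle lug [[0.5647, 0.1887], [0.612, 0.2007], [0.6036, 0.2092]] edges [0.0488 0.012  0.0439] dirs [14.2, 134.7, -152.2] ctr [0.5934 0.1995]
```

Carrier centre is (0.627, 0.008), yaw −8.3°; body and rim agree. Angle centre is (0.576, 0.2325), yaw 14°, and its size fits. I plan pick and place.

```bash
cat >> h.py <<'E'
C=np.array([.627,.008]); CY=-8.3
def pt(ctr,yaw,off):
    a=np.radians(yaw); return np.array(ctr)+[off[0]*np.cos(a)-off[1]*np.sin(a),off[0]*np.sin(a)+off[1]*np.cos(a)]
def pickpt(ctr,yaw,ly,z): return (*pt(ctr,yaw,(0,ly)).round(4),z,yaw+90)
def placept(x,y,z): return (*pt(C,CY,(x,y)).round(4),z,round(CY+90,1))
E
python3 - <<'E'
from h import *
a=pickpt((.5762,.2325),14,-.0345,.033); print(a)
plan([(*a[:2],.1,a[3]),a])
q=placept(0,-.041-.034,.083); print(q)
plan([(*a[:2],.18,a[3]),(*q[:2],.18,q[3]),(*q[:2],.105,q[3]),q],cur=a)
E
```

```text
(np.float64(0.5845), np.float64(0.199), 0.033, 104)
now [0.6397 0.1143 0.249 ] yaw 89.9 t 3.8 g 0.471 tilt 0.06 F [-0.1  0.2  0.4]
wp (np.float64(0.5845), np.float64(0.199), 0.1, 104) turn z -14.1 shift [ 0.0846 -0.0552  0.1491] rows>= 4
wp (np.float64(0.5845), np.float64(0.199), 0.033, 104) turn z -14.1 shift [ 0.0845 -0.0551  0.2161] rows>= 5
(np.float64(0.6162), np.float64(-0.0662), 0.083, 81.7)
now [0.5845 0.199  0.033 ] yaw 104 t 3.8 g 0.471 tilt 0.06 F [-0.1  0.2  0.4]
wp (np.float64(0.5845), np.float64(0.199), 0.18, 104) turn z 0 shift [ 0.     0.    -0.147] rows>= 3
wp (np.float64(0.6162), np.float64(-0.0662), 0.18, 81.7) turn z 22.3 shift [-0.265  -0.0334 -0.147 ] rows>= 7
wp (np.float64(0.6162), np.float64(-0.0662), 0.105, 81.7) turn z 22.3 shift [-0.265  -0.0334 -0.072 ] rows>= 6
wp (np.float64(0.6162), np.float64(-0.0662), 0.083, 81.7) turn z 22.3 shift [-0.265  -0.0334 -0.05  ] rows>= 6
```

Emit:
{"fn": "move_arm", "kwargs": {"moves": [[0, 0, -8, 0.05, -0.03, 0.04, 0.045], [0, 0, -14, 0.0845, -0.055, 0.08, 0.045], [0, 0, -14, 0.0845, -0.055, 0.12, 0.045], [0, 0, -14, 0.0845, -0.055, 0.149, 0.045], [0, 0, -14, 0.0845, -0.055, 0.149, 0.045], [0, 0, -14, 0.0845, -0.055, 0.18, 0.045], [0, 0, -14, 0.0845, -0.055, 0.2, 0.045], [0, 0, -14, 0.0845, -0.055, 0.215, 0.045], [0, 0, -14, 0.0845, -0.055, 0.216, 0.045]]}}

```text
clock: 4.7
position: [0.5853, 0.1969, 0.0333]
ee_rot: [0.617, 0.787, -0.0, -0.0]
ft_force: [-0.2, -0.7, -0.1]
grip_width: 0.528
```

Emit:
{"fn": "move_arm", "kwargs": {"moves": [[0, 0, 0, 0, 0, 0, 0.03], [0, 0, 0, 0, 0, 0, 0.02], [0, 0, 0, 0, 0, 0, 0.01], [0, 0, 0, 0, 0, 0, 0], [0, 0, 0, 0, 0, 0, 0], [0, 0, 0, 0, 0, 0, 0], [0, 0, 0, 0, 0, 0, 0]], "grip_force": 60}}

```text
clock: 5.4
position: [0.5865, 0.1977, 0.035]
ee_rot: [0.617, 0.787, 0.001, 0.0]
ft_force: [-1.4, 0.0, 6.6]
grip_width: 0.129
```

```bash
python3 - <<'E'
from h import *
q=placept(0,-.041-.034,.083); o=manip.get_obs()
plan([(*q[:2],.18,q[3])])
E
```

```text
now [0.5865 0.1977 0.035 ] yaw 103.8 t 5.4 g 0.129 tilt 0.15 F [-1.4  0.   6.6]
wp (np.float64(0.6162), np.float64(-0.0662), 0.18, 81.7) turn z 22.1 shift [-0.2632 -0.0337 -0.1453] rows>= 7
```

Emit:
{"fn": "move_arm", "kwargs": {"moves": [[0, 0, 0, 0, 0, -0.03, 0], [0, 0, 0, 0, 0, -0.07, 0], [0, 0, 4, -0.03, -0.004, -0.11, 0], [0, 0, 8, -0.075, -0.01, -0.145, 0], [0, 0, 13, -0.12, -0.015, -0.145, 0], [0, 0, 18, -0.165, -0.021, -0.145, 0], [0, 0, 22, -0.21, -0.027, -0.145, 0], [0, 0, 22, -0.25, -0.032, -0.145, 0], [0, 0, 22, -0.263, -0.034, -0.145, 0], [0, 0, 22, -0.263, -0.034, -0.145, 0]]}}

```text
clock: 6.4
position: [0.6147, -0.0699, 0.1782]
ee_rot: [0.757, 0.653, -0.001, 0.0]
ft_force: [0.1, 0.6, -4.0]
grip_width: 0.128
```

```bash
python3 - <<'E'
from h import *
p,w=shot('w5'); save('w5z',w,(60,60,460,330),2); q=placept(0,-.041-.034,.083); plan([(*q[:2],.105,q[3]),q])
E
```

```text
now [ 0.6149 -0.0672  0.1781] yaw 81.7 t 6.5 g 0.128 tilt 0.04 F [-0.2  0.5 -4.1]
wp (np.float64(0.6162), np.float64(-0.0662), 0.105, 81.7) turn z -0.0 shift [0.0011 0.0012 0.0731] rows>= 2
wp (np.float64(0.6162), np.float64(-0.0662), 0.083, 81.7) turn z -0.0 shift [0.0011 0.0012 0.0951] rows>= 2
```

View pics/w5z.png

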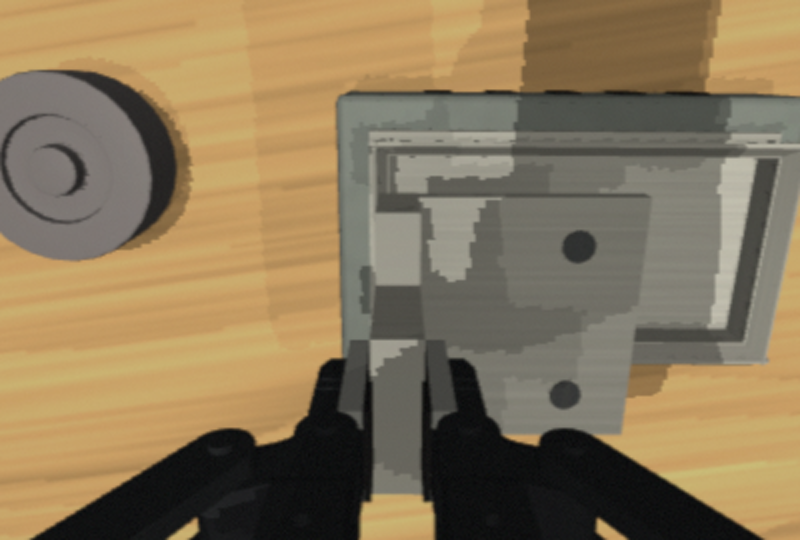

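The angle hangs level over the −y half of the box. Its foot corners are at zoom (651,196) and (622,433), and the box body corner is at (338,93). I check how the part sits in the grip.

```bash
python3 - <<'E'
from h import *
p,im=load('w5')
P=np.array([onz(p,np.array(z)/2+60,.149)[:2] for z in [(651,196),(622,433)]]); print(P, np.linalg.norm(P[0]-P[1]))
m=P.mean(0); a=np.radians(CY); ex=np.array([np.cos(a),np.sin(a)]); ey=np.array([-np.sin(a),np.cos(a)])
tcp=np.array([.6153,-.0675]); print('foot edge mid rel tcp in carrier x,y',(m-tcp)@ex,(m-tcp)@ey,'edge dir',np.degrees(np.arctan2(*(P[1]-P[0])[::-1])))
print('body TL',onz(p,np.array((338,93))/2+60,.044)[:2], 'exp',pt(C,CY,(-.0675,-.1075)))
print('rim inner/outer R-bottom outer',onz(p,np.array((768,362))/2+60,.074)[:2],'TR floor? ')
E
```

```text
[[ 0.58455645  0.01024357]
 [ 0.66433627 -0.00106508]] 0.0805773315351179
foot edge mid rel tcp in carrier x,y -0.0013559704382098726 0.07265449988781225 edge dir -8.06782478493128
body TL [ 0.54434796 -0.08634731] exp [ 0.54468872 -0.08862998]
rim inner/outer R-bottom outer [0.6905609  0.09156654] TR floor?
```

Emit:
{"fn": "move_arm", "kwargs": {"moves": [[0, 0, 0, 0.003, 0.002, 0.03, 0], [0, 0, 0, 0.003, 0.002, 0.055, 0], [0, 0, 0, 0.003, 0.002, 0.07, 0], [0, 0, 0, 0.003, 0.002, 0.08, 0], [0, 0, 0, 0.003, 0.002, 0.088, 0], [0, 0, 0, 0.003, 0.002, 0.092, 0], [0, 0, 0, 0.003, 0.002, 0.092, 0]]}}

```text
clock: 7.15
position: [0.6177, -0.0638, 0.0864]
ee_rot: [0.756, 0.655, 0.0, -0.0]
ft_force: [-0.0, -0.7, -3.8]
grip_width: 0.129
```

```bash
python3 - <<'E'
from h import *
for i in range(3):
    cams.camera('wrist'); plan([])
E
```

```text
now [ 0.618  -0.0639  0.0868] yaw 81.8 t 7.2 g 0.127 tilt 0.04 F [ 0.3  0.1 -3.5]
now [ 0.6181 -0.0639  0.087 ] yaw 81.8 t 7.2 g 0.131 tilt 0.07 F [ 0.1  0.1 -3.2]
now [ 0.6181 -0.0639  0.0871] yaw 81.8 t 7.3 g 0.128 tilt 0.07 F [-0.7 -0.3 -3.9]
```

Emit:
{"fn": "move_arm", "kwargs": {"moves": [[0, 0, 0, 0, 0, 0.001, 0], [0, 0, 0, 0, 0, 0.002, 0], [0, 0, 0, 0, 0, 0.003, 0], [0, 0, 0, 0, 0, 0.003, 0]]}}

```text
clock: 7.7
position: [0.618, -0.0639, 0.085]
ee_rot: [0.756, 0.655, 0.001, 0.0]
ft_force: [-6.4, 0.4, 9.9]
grip_width: 0.124
```

Emit:
{"fn": "move_arm", "kwargs": {"moves": [[0, 0, 0, 0, 0, 0, 0.02], [0, 0, 0, 0, 0, 0, 0.03], [0, 0, 0, 0, 0, 0, 0.03], [0, 0, 0, 0, 0, -0.03, 0.03], [0, 0, 0, 0, 0, -0.06, 0.03], [0, 0, 0, 0, 0, -0.1, 0.03], [0, 0, 0, 0.03, -0.03, -0.13, 0.03], [0, 0, 0, 0.06, -0.06, -0.16, 0.03], [0, 0, 0, 0.07, -0.06, -0.165, 0.03], [0, 0, 0, 0.07, -0.06, -0.165, 0.03]]}}

```text
clock: 8.7
position: [0.5688, 0.0164, 0.2498]
ee_rot: [0.755, 0.656, 0.002, 0.0]
ft_force: [0.5, 0.3, -0.9]
grip_width: 0.355
```

```bash
python3 - <<'E'
from h import *
p,w=shot('w6'); save('w6z',w,(40,0,460,300),1.9); plan([])
E
```

```text
now [0.5685 0.0143 0.2483] yaw 81.9 t 8.8 g 0.351 tilt 0.05 F [-0.   0.5  0.5]
```

View pics/w6z.png

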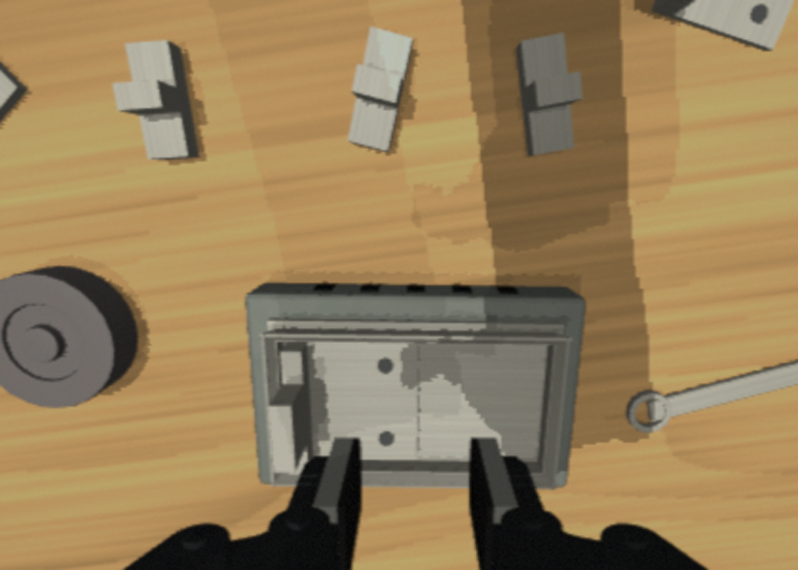

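The angle is seated flat, with its foot covering the left half and its lug at the −y end. The three shoes are visible at zoom (158,99), (380,90) and (547,93). I measure them from their end edges at shoulder height.

```bash
python3 - <<'E'
from h import *
p,im=load('w6'); g=cv2.cvtColor(im,cv2.COLOR_BGR2GRAY)
f=lambda z,h:onz(p,np.array(z)/1.9+[40,0],h)[:2]
S={'R(-y)':([(126,44),(170,40),(190,157),(148,160)],[(113,84),(160,80),(162,107),(116,112)]),
'M':([(369,27),(413,37),(389,152),(348,143)],[(358,65),(404,74),(398,104),(353,95)]),
'L(+y)':([(521,37),(564,33),(574,150),(530,155)],[(527,75),(579,72),(581,100),(530,107)])}
for n,(b,t) in S.items():
    B=np.array([f(z,.02) for z in b]); T=np.array([f(z,.046) for z in t])
    e=(B[2]+B[3]-B[0]-B[1])/2
    print(n,'body ctr',B.mean(0).round(4),'len',np.linalg.norm(e).round(4),'wid',np.linalg.norm(B[0]-B[1]).round(4),'dir',np.degrees(np.arctan2(e[1],e[0])).round(1),'tongue ctr',T.mean(0).round(4))
print(f((760,14),.006))
print('jnt',np.round(manip.get_obs()['joint_pos'],2)); 
B=np.array([f(z,.044) for z in [(250,296),(581,297)]]); print(B, np.linalg.norm(B[0]-B[1]), pt(C,CY,(-.0675,-.1075)),pt(C,CY,(-.0675,.1075)))
plan([])
E
```

```text
R(-y) body ctr [ 0.4269 -0.1195] len 0.0647 wid 0.0262 dir -4.5 tongue ctr [ 0.4268 -0.1202]
M body ctr [0.4396 0.0135] len 0.0651 wid 0.0262 dir -21.0 tongue ctr [0.4398 0.0143]
L(+y) body ctr [0.4558 0.1134] len 0.0656 wid 0.0251 dir 1.1 tongue ctr [0.4554 0.1114]
[0.42737547 0.24652123]
jnt [-0.34  0.2   0.27  1.6  -0.05  1.35  1.37]
[[ 0.5470888  -0.08409825]
 [ 0.57647846  0.12074032]] 0.20693620329174173 [ 0.54468872 -0.08862998] [0.5757253  0.12411807]
now [0.5685 0.0143 0.2483] yaw 81.9 t 8.8 g 0.351 tilt 0.05 F [-0.   0.5  0.5]
```

Shoe lengths and widths (64–66 by 25–26 mm) fit. I pick the +y shoe first.

```bash
sed -i 's/^C=np.array.*/C=np.array([.6275,.0086]); CY=-8.2/' h.py; python3 - <<'E'
from h import *
plan([(.4557,.1125,.09,1)])
q=placept(-.0285,-.0335,.083);print(q); plan([(.4557,.1125,.19,1),(*q[:2],.19,q[3]),q],cur=(.4557,.1125,.025,1))
E
```

```text
now [0.5685 0.0143 0.2483] yaw 81.9 t 8.8 g 0.351 tilt 0.05 F [-0.   0.5  0.5]
wp (0.4557, 0.1125, 0.09, 1) turn z 80.9 shift [ 0.0812 -0.1257  0.1583] rows>= 10
(np.float64(0.5945), np.float64(-0.0205), 0.083, 81.8)
now [0.4557 0.1125 0.025 ] yaw 1 t 8.8 g 0.351 tilt 0.05 F [-0.   0.5  0.5]
wp (0.4557, 0.1125, 0.19, 1) turn z 0 shift [ 0.     0.    -0.165] rows>= 4
wp (np.float64(0.5945), np.float64(-0.0205), 0.19, 81.8) turn z -80.8 shift [ 0.1365  0.1354 -0.165 ] rows>= 10
wp (np.float64(0.5945), np.float64(-0.0205), 0.083, 81.8) turn z -80.8 shift [ 0.1365  0.1354 -0.058 ] rows>= 10
```

Emit:
{"fn": "move_arm", "kwargs": {"moves": [[0, 0, 8, 0.02, -0.03, 0.03, 0.04], [0, 0, 16.5, 0.04, -0.06, 0.06, 0.04], [0, 0, 25, 0.06, -0.09, 0.09, 0.04], [0, 0, 33.5, 0.08, -0.12, 0.1, 0.04], [0, 0, 42, 0.081, -0.126, 0.11, 0.04], [0, 0, 50.5, 0.081, -0.126, 0.12, 0.04], [0, 0, 59, 0.081, -0.126, 0.13, 0.04], [0, 0, 67.5, 0.081, -0.126, 0.14, 0.04], [0, 0, 76, 0.081, -0.126, 0.15, 0.04], [0, 0, 81, 0.081, -0.126, 0.158, 0.04]]}}

```text
clock: 9.75
position: [0.4549, 0.11, 0.0883]
ee_rot: [1.0, 0.003, -0.001, 0.001]
ft_force: [0.3, -0.1, 0.3]
grip_width: 0.465
```

```bash
python3 - <<'E'
from h import *
p,w=shot('w7'); save('w7z',w,(150,100,400,330),2); plan([(.4557,.1125,.025,1)])
E
```

```text
now [0.4543 0.1099 0.0872] yaw 0.1 t 9.8 g 0.468 tilt 0.25 F [-1.4  0.2 -0.6]
wp (0.4557, 0.1125, 0.025, 1) turn z -0.9 shift [ 0.0017 -0.0028  0.0622] rows>= 2
```

View pics/w7z.png

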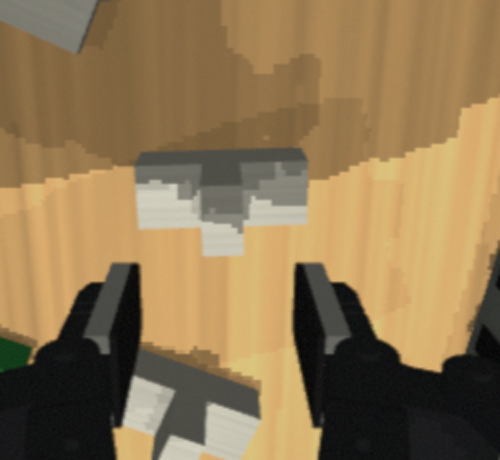

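The shoe sits between the fingers. Its tongue top is at zoom (222,238) and its shoulders run (135,228)-(307,222). I fix the offset from this close view.

```bash
python3 - <<'E'
from h import *
p,im=load('w7'); f=lambda z,h:onz(p,np.array(z)/2+[150,100],h)[:2].round(4)
print('tongue top',f((201,223),.046),f((245,221),.046),f((202,256),.046),f((243,255),.046))
print('shoulder far edge ends',f((137,229),.02),f((308,222),.02),'near',f((137,166),.02),f((307,162),.02))
E
```

```text
tongue top [0.449  0.1116] [0.4637 0.1124] [0.4493 0.0995] [0.4633 0.0999]
shoulder far edge ends [0.4237 0.0985] [0.4891 0.1018] near [0.4246 0.1237] [0.4875 0.1256]
```

Emit:
{"fn": "move_arm", "kwargs": {"moves": [[0, 0, -1.5, 0.002, -0.0025, 0.03, 0.04], [0, 0, -1.5, 0.002, -0.0025, 0.055, 0.04], [0, 0, -1.5, 0.002, -0.0025, 0.062, 0.04], [0, 0, -1.5, 0.002, -0.0025, 0.062, 0.02], [0, 0, -1.5, 0.002, -0.0025, 0.062, 0.0], [0, 0, -1.5, 0.002, -0.0025, 0.062, 0.0], [0, 0, -1.5, 0.002, -0.0025, 0.062, 0.0], [0, 0, -1.5, 0.002, -0.0025, 0.062, 0.0], [0, 0, -1.5, 0.002, -0.0025, 0.062, 0.0], [0, 0, -1.5, 0.002, -0.0025, 0.02, 0.0]], "grip_force": 50}}

```text
clock: 10.8
position: [0.4538, 0.1137, 0.0669]
ee_rot: [1.0, 0.02, -0.004, 0.002]
ft_force: [0.1, 0.3, -1.5]
grip_width: 0.148
```

```bash
python3 - <<'E'
from h import *
q=placept(-.0285,-.0335,.083); plan([(*q[:2],.17,q[3]),(*q[:2],.085,q[3])])
E
```

```text
now [0.4538 0.1137 0.0669] yaw 2.3 t 10.8 g 0.148 tilt 0.49 F [ 0.1  0.3 -1.5]
wp (np.float64(0.5945), np.float64(-0.0205), 0.17, 81.8) turn z -79.5 shift [ 0.1344  0.1401 -0.1037] rows>= 10
wp (np.float64(0.5945), np.float64(-0.0205), 0.085, 81.8) turn z -79.5 shift [ 0.135   0.1398 -0.0187] rows>= 10
```

Emit:
{"fn": "move_arm", "kwargs": {"moves": [[0, 0, -8, 0.01, 0.01, -0.04, 0], [0, 0, -16.5, 0.03, 0.03, -0.08, 0], [0, 0, -25, 0.05, 0.05, -0.104, 0], [0, 0, -33.5, 0.07, 0.07, -0.104, 0], [0, 0, -42, 0.09, 0.09, -0.104, 0], [0, 0, -50.5, 0.11, 0.11, -0.104, 0], [0, 0, -59, 0.125, 0.13, -0.104, 0], [0, 0, -67.5, 0.135, 0.14, -0.104, 0], [0, 0, -76, 0.135, 0.14, -0.104, 0], [0, 0, -80, 0.135, 0.14, -0.104, 0]]}}

```text
clock: 11.8
position: [0.5975, -0.0203, 0.1738]
ee_rot: [0.751, 0.66, -0.0, -0.0]
ft_force: [-0.2, 1.1, -1.6]
grip_width: 0.15
```

```bash
python3 - <<'E'
from h import *
p,w=shot('w8'); cams.camera('top')
q=placept(-.0285,-.0335,.083); plan([(*q[:2],.1,q[3]),(*q[:2],.0835,q[3])])
E
```

```text
now [ 0.5973 -0.0199  0.1739] yaw 82.3 t 11.9 g 0.152 tilt 0.04 F [-0.7 -0.4 -2.4]
wp (np.float64(0.5945), np.float64(-0.0205), 0.1, 81.8) turn z 0.5 shift [-0.001  -0.0027  0.0739] rows>= 2
wp (np.float64(0.5945), np.float64(-0.0205), 0.0835, 81.8) turn z 0.5 shift [-0.001  -0.0027  0.0904] rows>= 2
```

Emit:
{"fn": "move_arm", "kwargs": {"moves": [[0, 0, 0.5, -0.001, -0.0025, 0.03, 0], [0, 0, 0.5, -0.001, -0.0025, 0.06, 0], [0, 0, 0.5, -0.001, -0.0025, 0.075, 0], [0, 0, 0.5, -0.001, -0.0025, 0.085, 0], [0, 0, 0.5, -0.001, -0.0025, 0.09, 0], [0, 0, 0.5, -0.001, -0.0025, 0.092, 0], [0, 0, 0.5, -0.001, -0.0025, 0.092, 0]]}}

```text
clock: 12.6
position: [0.5956, -0.0204, 0.085]
ee_rot: [0.756, 0.654, 0.001, 0.0]
ft_force: [-7.7, 0.3, 13.3]
grip_width: 0.152
```

```bash
python3 - <<'E'
from h import *
plan([])
q=placept(-.0285,-.0335,.083);plan([(.4397,.0137,.09,-21)],cur=(*q[:2],.082,81.8))
E
```

```text
now [ 0.5956 -0.0204  0.085 ] yaw 81.7 t 12.6 g 0.152 tilt 0.1 F [-7.7  0.3 13.3]
now [ 0.5945 -0.0205  0.082 ] yaw 81.8 t 12.6 g 0.152 tilt 0.1 F [-7.7  0.3 13.3]
wp (0.4397, 0.0137, 0.09, -21) turn z -77.2 shift [ 0.0118 -0.1581 -0.008 ] rows>= 9
```

Emit:
{"fn": "move_arm", "kwargs": {"moves": [[0, 0, 0, 0, 0, 0, 0.02], [0, 0, 0, 0, 0, 0, 0.026], [0, 0, 0, 0, 0, 0, 0.026], [0, 0, 0, 0, 0, -0.03, 0.026], [0, 0, 0, 0, 0, -0.07, 0.026], [0, 0, 0, 0, 0, -0.11, 0.026], [0, 0, 8.5, 0, -0.03, -0.12, 0.03], [0, 0, 17, 0, -0.06, -0.12, 0.04], [0, 0, 25.5, 0, -0.09, -0.12, 0.04], [0, 0, 34, 0, -0.12, -0.12, 0.04]]}}

```text
clock: 13.6
position: [0.4752, -0.0032, 0.2025]
ee_rot: [0.916, 0.402, 0.0, 0.0]
ft_force: [-0.3, -0.4, 0.6]
grip_width: 0.469
```

```bash
python3 - <<'E'
from h import *
p,w=shot('w9'); plan([(.4397,.0137,.09,-21)])
E
```

```text
now [ 0.4716 -0.0028  0.2022] yaw 46.7 t 13.7 g 0.468 tilt 0.12 F [ 0.4 -0.8  1.1]
wp (0.4397, 0.0137, 0.09, -21) turn z 67.7 shift [-0.0098 -0.0343  0.1123] rows>= 8
```

Emit:
{"fn": "move_arm", "kwargs": {"moves": [[0, 0, 8.5, -0.003, -0.01, 0.01, 0.04], [0, 0, 17, -0.006, -0.02, 0.02, 0.04], [0, 0, 25.5, -0.01, -0.034, 0.04, 0.04], [0, 0, 34, -0.01, -0.034, 0.05, 0.04], [0, 0, 42.5, -0.01, -0.034, 0.07, 0.04], [0, 0, 51, -0.01, -0.034, 0.08, 0.04], [0, 0, 59.5, -0.01, -0.034, 0.1, 0.04], [0, 0, 67.5, -0.01, -0.034, 0.112, 0.04], [0, 0, 67.5, -0.01, -0.034, 0.112, 0.04]]}}

```text
clock: 14.55
position: [0.4434, 0.0119, 0.0891]
ee_rot: [0.985, -0.172, -0.001, 0.0]
ft_force: [0.2, 1.0, -1.1]
grip_width: 0.47
```

```bash
cat >> h.py <<'E'
def tongue(p,im,exp,z=.046,win=70):
    """brightish low-saturation blob near expected centre -> all grey blobs' rects around it"""
    u=proj(p,[*exp,z]); hsv=cv2.cvtColor(im,cv2.COLOR_BGR2HSV)
    m=(hsv[...,1]<60).astype(np.uint8); m[int(p['cy'])+60:]=0
    n,l,st,c=cv2.connectedComponentsWithStats(m)
    for i in range(1,n):
        if st[i,4]>150 and np.linalg.norm(c[i]-u)<win:
            cs,_=cv2.findContours((l==i).astype(np.uint8),0,2); k=max(cs,key=cv2.contourArea)
            a=cv2.approxPolyDP(k,2.0,True).reshape(-1,2); print('blob',st[i].tolist(),'exp px',u.round(1)); print(' px',a.tolist()); print(' z.02',[onz(p,v,.02)[:2].round(4).tolist() for v in a])
E
python3 - <<'E'
from h import *
p,w=shot('w10'); tongue(p,w[:,:,::-1].copy(),(.4397,.0137)); plan([(.4397,.0137,.025,-21)])
E
```

```text
blob [211, 178, 85, 54, 3487] exp px [253.1 212.4]
 px [[211, 185], [211, 214], [242, 216], [243, 231], [261, 231], [264, 216], [294, 217], [293, 181], [215, 178]]
 z.02 [[0.4136, 0.0352], [0.4047, 0.0137], [0.4265, 0.0041], [0.4228, -0.0081], [0.436, -0.0129], [0.4425, -0.0017], [0.464, -0.0103], [0.4721, 0.0175], [0.4185, 0.0393]]
blob [190, 232, 29, 16, 294] exp px [253.1 212.4]
 px [[217, 233], [206, 232], [201, 242], [196, 242], [190, 247], [218, 247]]
 z.02 [[0.4029, -0.0028], [0.3951, 0.0009], [0.388, -0.0058], [0.3843, -0.0044], [0.378, -0.0069], [0.399, -0.0144]]
blob [298, 232, 29, 16, 291] exp px [253.1 212.4]
 px [[299, 233], [298, 247], [326, 247], [321, 242], [315, 242], [310, 232]]
 z.02 [[0.4636, -0.0246], [0.4591, -0.036], [0.4801, -0.0436], [0.4776, -0.038], [0.4731, -0.0364], [0.4719, -0.0267]]
now [0.444  0.012  0.0901] yaw -19.5 t 14.6 g 0.47 tilt 0.06 F [0.1 0.  0.4]
wp (0.4397, 0.0137, 0.025, -21) turn z 1.5 shift [-0.0046 -0.0002  0.0651] rows>= 2
```

Emit:
{"fn": "move_arm", "kwargs": {"moves": [[0, 0, 2, -0.005, 0, 0.03, 0.04], [0, 0, 2, -0.005, 0, 0.055, 0.04], [0, 0, 2, -0.005, 0, 0.065, 0.04], [0, 0, 2, -0.005, 0, 0.065, 0.02], [0, 0, 2, -0.005, 0, 0.065, 0.0], [0, 0, 2, -0.005, 0, 0.065, 0.0], [0, 0, 2, -0.005, 0, 0.065, 0.0], [0, 0, 2, -0.005, 0, 0.065, 0.0], [0, 0, 2, -0.005, 0, 0.065, 0.0]]}}

```text
clock: 15.5
position: [0.4405, 0.0139, 0.0264]
ee_rot: [0.982, -0.188, 0.001, -0.0]
ft_force: [-2.0, -1.1, 7.1]
grip_width: 0.147
```

```bash
python3 - <<'E'
from h import *
q=placept(0,-.0335,.083); plan([(*q[:2],.17,q[3])])
E
```

```text
now [0.4405 0.0139 0.0264] yaw -21.7 t 15.5 g 0.147 tilt 0.11 F [-2.  -1.1  7.1]
wp (np.float64(0.6227), np.float64(-0.0246), 0.17, 81.8) turn z 76.5 shift [ 0.1838 -0.0317 -0.1433] rows>= 9
```

Emit:
{"fn": "move_arm", "kwargs": {"moves": [[0, 0, 0, 0, 0, -0.04, 0], [0, 0, -8.5, 0, 0, -0.08, 0], [0, 0, -17, 0, 0, -0.12, 0], [0, 0, -25.5, 0.02, -0.004, -0.143, 0], [0, 0, -34, 0.05, -0.008, -0.143, 0], [0, 0, -42.5, 0.08, -0.013, -0.143, 0], [0, 0, -51, 0.11, -0.018, -0.143, 0], [0, 0, -59.5, 0.14, -0.023, -0.143, 0], [0, 0, -68, 0.17, -0.028, -0.143, 0], [0, 0, -76.5, 0.184, -0.032, -0.143, 0]]}}

```text
clock: 16.5
position: [0.6239, -0.0254, 0.1679]
ee_rot: [0.887, 0.463, -0.0, 0.0]
ft_force: [-0.3, 0.3, -2.2]
grip_width: 0.149
```

```bash
python3 - <<'E'
from h import *
q=placept(0,-.0335,.083); plan([(*q[:2],.1,q[3])])
E
```

```text
now [ 0.6239 -0.0254  0.1679] yaw 55.1 t 16.5 g 0.149 tilt 0.03 F [-0.3  0.3 -2.2]
wp (np.float64(0.6227), np.float64(-0.0246), 0.1, 81.8) turn z -26.7 shift [-0.     -0.0015  0.0679] rows>= 4
```

Emit:
{"fn": "move_arm", "kwargs": {"moves": [[0, 0, -8.5, 0, -0.001, 0, 0], [0, 0, -17, 0, -0.0015, 0, 0], [0, 0, -25.5, 0, -0.0015, 0, 0], [0, 0, -26.5, 0, -0.0015, 0, 0], [0, 0, -26.5, 0, -0.0015, 0, 0], [0, 0, -26.5, 0, -0.0015, 0, 0]]}}

```text
clock: 17.1
position: [0.621, -0.0237, 0.1683]
ee_rot: [0.76, 0.65, 0.0, -0.0]
ft_force: [-0.3, -0.0, -2.3]
grip_width: 0.147
```

```bash
python3 - <<'E'
from h import *
p,w=shot('w11'); save('w11z',w,(150,90,420,300),2.4); q=placept(0,-.0335,.083); plan([(*q[:2],.1,q[3]),(*q[:2],.083,q[3])])
E
```

```text
now [ 0.6211 -0.0237  0.1683] yaw 81.1 t 17.1 g 0.151 tilt 0.0 F [-0.5  0.5 -2.2]
wp (np.float64(0.6227), np.float64(-0.0246), 0.1, 81.8) turn z -0.7 shift [-0.0007  0.0018  0.0683] rows>= 2
wp (np.float64(0.6227), np.float64(-0.0246), 0.083, 81.8) turn z -0.7 shift [-0.0007  0.0018  0.0853] rows>= 2
```

View pics/w11z.png

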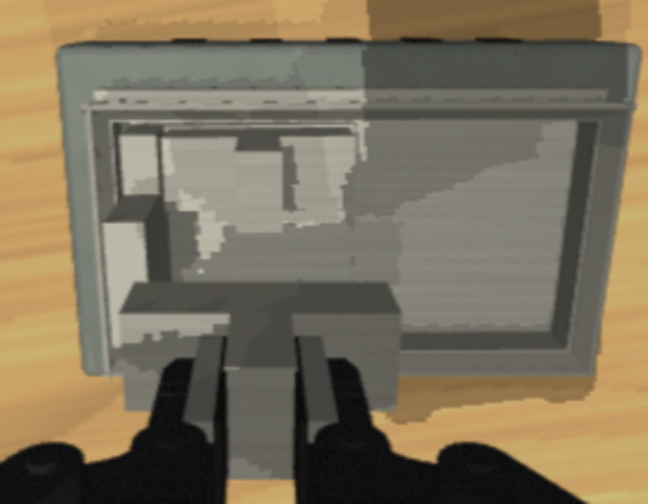

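Shoe 1 lies flat in the −x lane beside the angle's wall, and the second shoe hangs above the middle lane. I lower it.

Emit:
{"fn": "move_arm", "kwargs": {"moves": [[0, 0, -0.5, -0.001, 0.0025, 0.03, 0], [0, 0, -0.5, -0.001, 0.0025, 0.055, 0], [0, 0, -0.5, -0.001, 0.0025, 0.07, 0], [0, 0, -0.5, -0.001, 0.0025, 0.08, 0], [0, 0, -0.5, -0.001, 0.0025, 0.0835, 0], [0, 0, -0.5, -0.001, 0.0025, 0.085, 0], [0, 0, -0.5, -0.001, 0.0025, 0.085, 0]]}}

```text
clock: 17.85
position: [0.624, -0.025, 0.0841]
ee_rot: [0.756, 0.655, 0.001, 0.0]
ft_force: [0.1, -0.4, -1.8]
grip_width: 0.146
```

```bash
python3 - <<'E'
from h import *
p,im=load('w11'); P=onz(p,np.array((258,184)),.076)[:2]; a=np.radians(CY); print('shoe1 +x edge in carrier x',((P-C)@[np.cos(a),np.sin(a)]).round(4))
plan([(.4269,-.12,.2,-4.5)])
E
```

```text
shoe1 +x edge in carrier x -0.0086
now [ 0.624  -0.025   0.0841] yaw 81.8 t 17.9 g 0.146 tilt 0.07 F [ 0.1 -0.4 -1.8]
wp (0.4269, -0.12, 0.2, -4.5) turn z 86.3 shift [-0.1221 -0.1813 -0.1162] rows>= 11
```

Emit:
{"fn": "move_arm", "kwargs": {"moves": [[0, 0, 0, 0, 0, 0.0015, 0], [0, 0, 0, 0, 0, 0.0025, 0], [0, 0, 0, 0, 0, 0.0025, 0]]}}

```text
clock: 18.15
position: [0.6242, -0.025, 0.0825]
ee_rot: [0.756, 0.655, 0.001, 0.001]
ft_force: [-3.1, 0.6, 6.7]
grip_width: 0.149
```

Emit:
{"fn": "move_arm", "kwargs": {"moves": [[0, 0, 0, 0, 0, 0, 0.02], [0, 0, 0, 0, 0, 0, 0.026], [0, 0, 0, 0, 0, 0, 0.026], [0, 0, 0, 0, 0, -0.03, 0.026], [0, 0, 0, 0, 0, -0.07, 0.026], [0, 0, 0, 0, 0, -0.11, 0.026], [0, 0, 8.5, -0.03, -0.04, -0.116, 0.03], [0, 0, 17, -0.06, -0.08, -0.116, 0.04], [0, 0, 25.5, -0.09, -0.12, -0.116, 0.04], [0, 0, 34, -0.115, -0.155, -0.116, 0.04]]}}

```text
clock: 19.15
position: [0.4515, -0.1179, 0.1967]
ee_rot: [0.916, 0.402, 0.0, -0.0]
ft_force: [-0.2, -0.2, 1.2]
grip_width: 0.469
```

```bash
python3 - <<'E'
from h import *
plan([(.4269,-.12,.09,-4.5)])
E
```

```text
now [ 0.4515 -0.1179  0.1967] yaw 47.4 t 19.1 g 0.469 tilt 0.02 F [-0.2 -0.2  1.2]
wp (0.4269, -0.12, 0.09, -4.5) turn z 51.9 shift [-0.0182 -0.0167  0.1067] rows>= 7
```

Emit:
{"fn": "move_arm", "kwargs": {"moves": [[0, 0, 8.5, -0.018, -0.017, 0.01, 0.04], [0, 0, 17, -0.018, -0.017, 0.03, 0.04], [0, 0, 25.5, -0.018, -0.017, 0.05, 0.04], [0, 0, 34, -0.018, -0.017, 0.07, 0.04], [0, 0, 42.5, -0.018, -0.017, 0.09, 0.04], [0, 0, 51, -0.018, -0.017, 0.107, 0.04], [0, 0, 52, -0.018, -0.017, 0.107, 0.04], [0, 0, 52, -0.018, -0.017, 0.107, 0.04]]}}

```text
clock: 19.95
position: [0.429, -0.1187, 0.0902]
ee_rot: [0.999, -0.035, -0.0, -0.0]
ft_force: [-0.3, -1.1, 0.2]
grip_width: 0.468
```

```bash
python3 - <<'E'
from h import *
p,w=shot('w12'); tongue(p,w[:,:,::-1].copy(),(.4269,-.12),win=40); plan([(.4269,-.12,.025,-4.5)])
E
```

```text
blob [213, 180, 85, 53, 3467] exp px [256.1 214.7]
 px [[213, 187], [214, 216], [244, 217], [246, 232], [264, 232], [266, 217], [296, 217], [297, 187], [294, 180], [217, 180]]
 z.02 [[0.3952, -0.1061], [0.3933, -0.1295], [0.4164, -0.132], [0.4169, -0.1448], [0.4311, -0.1458], [0.4334, -0.1332], [0.4567, -0.1348], [0.4582, -0.1105], [0.4561, -0.1049], [0.3988, -0.1009]]
now [ 0.4294 -0.1187  0.0906] yaw -4.0 t 20.0 g 0.468 tilt 0.06 F [0.6 0.4 0.3]
wp (0.4269, -0.12, 0.025, -4.5) turn z 0.5 shift [-0.0025  0.0015  0.0656] rows>= 2
```

Emit:
{"fn": "move_arm", "kwargs": {"moves": [[0, 0, 1, -0.003, 0.001, 0.03, 0.04], [0, 0, 1, -0.003, 0.001, 0.055, 0.04], [0, 0, 1, -0.003, 0.001, 0.0655, 0.04], [0, 0, 1, -0.003, 0.001, 0.0655, 0.02], [0, 0, 1, -0.003, 0.001, 0.0655, 0.0], [0, 0, 1, -0.003, 0.001, 0.0655, 0.0], [0, 0, 1, -0.003, 0.001, 0.0655, 0.0], [0, 0, 1, -0.003, 0.001, 0.0655, 0.0], [0, 0, 1, -0.003, 0.001, 0.0655, 0.0]]}}

```text
clock: 20.9
position: [0.4268, -0.1195, 0.0254]
ee_rot: [0.999, -0.045, 0.001, -0.0]
ft_force: [-1.5, 0.0, 8.0]
grip_width: 0.154
```

```bash
python3 - <<'E'
from h import *
q=placept(.029,-.0335,.083); plan([(*q[:2],.17,q[3])])
E
```

```text
now [ 0.4268 -0.1195  0.0254] yaw -5.2 t 20.9 g 0.154 tilt 0.11 F [-1.5  0.   8. ]
wp (np.float64(0.6514), np.float64(-0.0287), 0.17, 81.8) turn z -87.0 shift [ 0.2157 -0.1109 -0.1442] rows>= 11
```

Emit:
{"fn": "move_arm", "kwargs": {"moves": [[0, 0, 0, 0, 0, -0.04, 0], [0, 0, -8.5, 0, 0, -0.08, 0], [0, 0, -17, 0, 0, -0.12, 0], [0, 0, -25.5, 0.02, -0.01, -0.143, 0], [0, 0, -34, 0.06, -0.03, -0.143, 0], [0, 0, -42.5, 0.1, -0.05, -0.143, 0], [0, 0, -51, 0.14, -0.07, -0.143, 0], [0, 0, -59.5, 0.18, -0.09, -0.143, 0], [0, 0, -68, 0.21, -0.108, -0.143, 0], [0, 0, -76.5, 0.2155, -0.111, -0.143, 0]]}}

```text
clock: 21.9
position: [0.6528, -0.025, 0.1663]
ee_rot: [0.81, 0.587, 0.0, -0.001]
ft_force: [-0.6, 0.4, -1.5]
grip_width: 0.153
```

Emit:
{"fn": "move_arm", "kwargs": {"moves": [[0, 0, -8.5, 0, 0, 0, 0], [0, 0, -10.5, 0, 0, 0, 0], [0, 0, -10.5, 0, 0, 0, 0], [0, 0, -10.5, 0, 0, 0, 0]]}}

```text
clock: 22.3
position: [0.6504, -0.0285, 0.1673]
ee_rot: [0.756, 0.654, -0.0, -0.0]
ft_force: [0.0, -0.1, -1.6]
grip_width: 0.152
```

```bash
python3 - <<'E'
from h import *
p,w=shot('w13'); q=placept(.029,-.0335,.083); plan([(*q[:2],.083,q[3])])
E
```

```text
now [ 0.6504 -0.0285  0.1673] yaw 81.7 t 22.4 g 0.151 tilt 0.01 F [ 0.5  0.3 -1.4]
wp (np.float64(0.6514), np.float64(-0.0287), 0.083, 81.8) turn z -0.1 shift [-0.0001  0.001   0.0843] rows>= 2
```

Emit:
{"fn": "move_arm", "kwargs": {"moves": [[0, 0, 0, 0, 0.001, 0.03, 0], [0, 0, 0, 0, 0.001, 0.055, 0], [0, 0, 0, 0, 0.001, 0.07, 0], [0, 0, 0, 0, 0.001, 0.08, 0], [0, 0, 0, 0, 0.001, 0.0835, 0], [0, 0, 0, 0, 0.001, 0.086, 0], [0, 0, 0, 0, 0.001, 0.0865, 0]]}}

```text
clock: 23.05
position: [0.6521, -0.0286, 0.0815]
ee_rot: [0.756, 0.655, 0.0, 0.0]
ft_force: [-0.1, -0.0, -1.5]
grip_width: 0.151
```

```bash
python3 - <<'E'
from h import *
plan([(.47,.2,.27,81.8)])
E
```

```text
now [ 0.6521 -0.0286  0.0815] yaw 81.8 t 23.1 g 0.151 tilt 0.07 F [-0.1 -0.  -1.5]
wp (0.47, 0.2, 0.27, 81.8) turn z -0.0 shift [ 0.2003 -0.2126 -0.1887] rows>= 7
```

Emit:
{"fn": "move_arm", "kwargs": {"moves": [[0, 0, 0, 0, 0, 0.0005, 0.02], [0, 0, 0, 0, 0, 0.0005, 0.026], [0, 0, 0, 0, 0, 0, 0.026], [0, 0, 0, 0, 0, -0.03, 0.026], [0, 0, 0, 0, 0, -0.07, 0.026], [0, 0, 0, 0, 0, -0.11, 0.026], [0, 0, 0, 0.02, -0.02, -0.15, 0.03], [0, 0, 5, 0.05, -0.05, -0.17, 0.04], [0, 0, 10, 0.08, -0.085, -0.185, 0.04], [0, 0, 17, 0.11, -0.12, -0.185, 0.04]]}}

```text
clock: 24.05
position: [0.5483, 0.0987, 0.2687]
ee_rot: [0.845, 0.534, 0.002, 0.001]
ft_force: [0.3, 1.2, -0.7]
grip_width: 0.464
```

Emit:
{"fn": "move_arm", "kwargs": {"moves": [[0, 0, 0, 0.06, -0.03, 0, 0.04], [0, 0, 0, 0.1, -0.06, 0, 0.04], [0, 0, 0, 0.135, -0.08, 0, 0.04], [0, 0, 0, 0.135, -0.08, 0, 0.04], [0, 0, 0, 0.135, -0.08, 0, 0.04], [0, 0, 0, 0.135, -0.08, 0, 0.04]]}}

```text
clock: 24.65
position: [0.5342, 0.2521, 0.266]
ee_rot: [0.845, 0.535, -0.0, 0.0]
ft_force: [-0.2, -1.3, -0.4]
grip_width: 0.473
```

```bash
python3 - <<'E'
from h import *
p,w=shot('w14'); save('w14z',w,(0,0,400,250),2); plan([])
save('t14',cams.camera('top'))
E
```

```text
now [0.5344 0.2516 0.266 ] yaw 64.6 t 24.7 g 0.471 tilt 0.05 F [ 0.8  0.2 -0.2]
```

View pics/w14z.png

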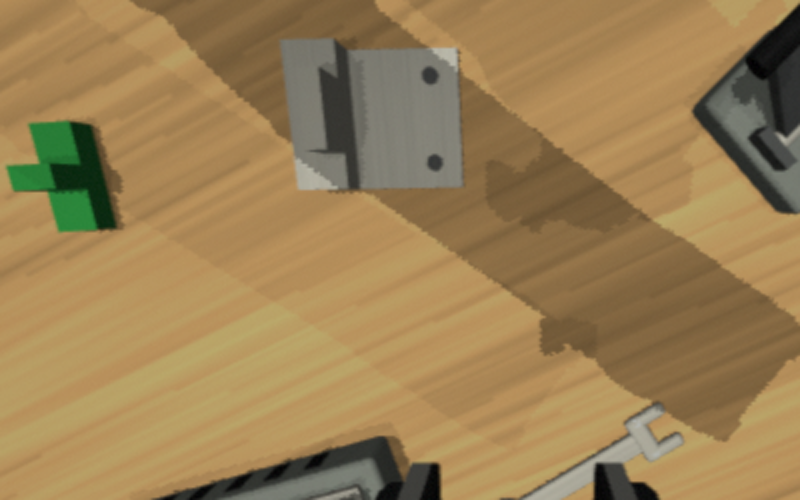

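The keeper lies foot-flat. Its foot edge runs (459,48)-(463,187) and its lip edge (281,39)-(298,190).

```bash
python3 - <<'E'
from h import *
p,im=load('w14'); f=lambda z,h:onz(p,np.array(z)/2,h)[:2]
F=[f((459,48),.006),f((463,187),.006)]; L=[f((281,39),.0345),f((298,190),.0345)]
for n,e in (('foot',F),('lip',L)): print(n,np.mean(e,0).round(4),'len',np.linalg.norm(e[1]-e[0]).round(4),'dir',np.degrees(np.arctan2(*(e[1]-e[0])[::-1])).round(1))
m=np.mean(F,0)-np.mean(L,0); print('span (96)',np.linalg.norm(m),'y dir',np.degrees(np.arctan2(m[1],m[0])))
ey=m/np.linalg.norm(m); lug=(np.mean(F,0)-.072*ey+np.mean(L,0)+.024*ey)/2; print('lug',lug)
plan([(*lug,.13,64.5),(*lug,.041,64.5)])
E
```

```text
foot [0.4121 0.271 ] len 0.0801 dir -25.1
lip [0.3721 0.1828] len 0.0807 dir -24.8
span (96) 0.09688493866750174 y dir 65.61584390260211
lug [0.38215946 0.20502837]
now [0.5344 0.2515 0.266 ] yaw 64.6 t 24.8 g 0.468 tilt 0.04 F [-0.  -0.1  0. ]
wp (np.float64(0.38215946091763703), np.float64(0.20502837072006205), 0.13, 64.5) turn z 0.1 shift [-0.1073 -0.1177  0.136 ] rows>= 5
wp (np.float64(0.38215946091763703), np.float64(0.20502837072006205), 0.041, 64.5) turn z 0.1 shift [-0.1072 -0.1178  0.225 ] rows>= 6
```

Emit:
{"fn": "move_arm", "kwargs": {"moves": [[0, 0, 0, -0.03, -0.03, 0.03, 0.04], [0, 0, 0, -0.06, -0.06, 0.06, 0.04], [0, 0, 0, -0.09, -0.09, 0.09, 0.04], [0, 0, 0, -0.107, -0.118, 0.12, 0.04], [0, 0, 0, -0.107, -0.118, 0.14, 0.04], [0, 0, 0, -0.107, -0.118, 0.17, 0.04], [0, 0, 0, -0.107, -0.118, 0.2, 0.04], [0, 0, 0, -0.107, -0.118, 0.22, 0.04], [0, 0, 0, -0.107, -0.118, 0.2255, 0.04], [0, 0, 0, -0.107, -0.118, 0.2255, 0.04]]}}

```text
clock: 25.75
position: [0.3814, 0.2062, 0.0402]
ee_rot: [0.845, 0.535, -0.0, 0.0]
ft_force: [-0.4, 0.0, 0.3]
grip_width: 0.47
```

Emit:
{"fn": "move_arm", "kwargs": {"moves": [[0, 0, 0, 0, 0, 0, 0.02], [0, 0, 0, 0, 0, 0, 0], [0, 0, 0, 0, 0, 0, 0], [0, 0, 0, 0, 0, 0, 0], [0, 0, 0, 0, 0, 0, 0], [0, 0, 0, 0, 0, 0, 0]], "grip_force": 70}}

```text
clock: 26.35
position: [0.3821, 0.2073, 0.0416]
ee_rot: [0.844, 0.536, 0.001, 0.0]
ft_force: [-1.8, -3.3, 7.9]
grip_width: 0.129
```

```bash
python3 - <<'E'
from h import *
q=placept(0,.042-.033,.09);print(q); plan([(*q[:2],.2,q[3])])
E
```

```text
(np.float64(0.6288), np.float64(0.0175), 0.09, 81.8)
now [0.3821 0.2073 0.0416] yaw 64.8 t 26.4 g 0.129 tilt 0.11 F [-1.8 -3.3  7.9]
wp (np.float64(0.6288), np.float64(0.0175), 0.2, 81.8) turn z -17.0 shift [-0.0663  0.3043 -0.1581] rows>= 7
```

Emit:
{"fn": "move_arm", "kwargs": {"moves": [[0, 0, 0, 0, 0, -0.03, 0], [0, 0, 0, 0, 0, -0.07, 0], [0, 0, 0, 0, 0.01, -0.11, 0], [0, 0, -3, -0.01, 0.05, -0.15, 0], [0, 0, -6, -0.02, 0.1, -0.158, 0], [0, 0, -10, -0.03, 0.15, -0.158, 0], [0, 0, -14, -0.045, 0.2, -0.158, 0], [0, 0, -17, -0.055, 0.25, -0.158, 0], [0, 0, -17, -0.066, 0.29, -0.158, 0], [0, 0, -17, -0.066, 0.304, -0.158, 0]]}}

```text
clock: 27.35
position: [0.6302, 0.0121, 0.1976]
ee_rot: [0.758, 0.653, -0.001, 0.001]
ft_force: [-0.7, -0.3, -6.0]
grip_width: 0.124
```

Emit:
{"fn": "move_arm", "kwargs": {"moves": [[0, 0, 0, 0, 0, 0, 0], [0, 0, 0, 0, 0, 0.02, 0], [0, 0, 0, 0, 0, 0.02, 0]]}}

```text
clock: 27.65
position: [0.6261, 0.0185, 0.1756]
ee_rot: [0.756, 0.655, -0.002, -0.002]
ft_force: [-0.6, 0.5, -6.1]
grip_width: 0.123
```

```bash
python3 - <<'E'
from h import *
p,w=shot('w15'); save('w15z',w,(100,90,460,330),2.2); q=placept(0,.042-.033,.09); plan([(*q[:2],.11,q[3]),(*q[:2],.09,q[3])])
E
```

```text
now [0.6266 0.0186 0.177 ] yaw 81.8 t 27.7 g 0.128 tilt 0.21 F [-0.4  0.7 -4.4]
wp (np.float64(0.6288), np.float64(0.0175), 0.11, 81.8) turn z 0.0 shift [-0.0007  0.0025  0.067 ] rows>= 2
wp (np.float64(0.6288), np.float64(0.0175), 0.09, 81.8) turn z 0.0 shift [-0.0007  0.0026  0.087 ] rows>= 2
```

View pics/w15z.png

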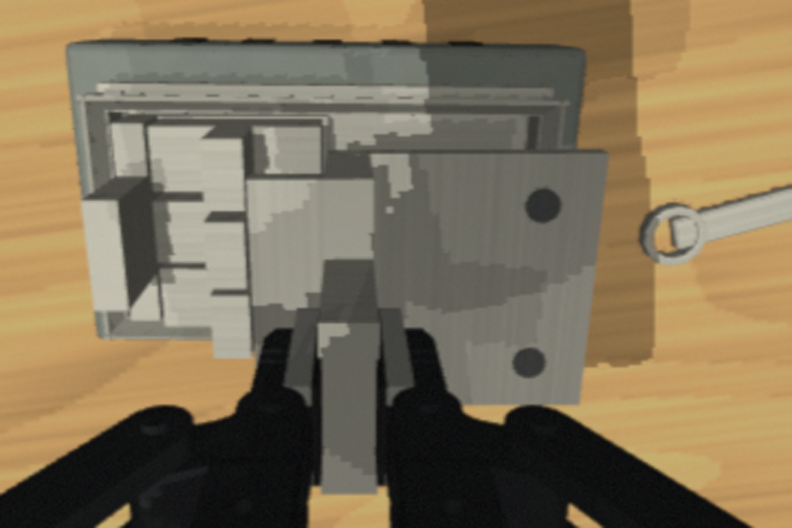

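All three shoes lie flat in their lanes, and the keeper hangs level with foot corners at (606,150) and (580,403). I check its offset in the grip.

```bash
python3 - <<'E'
from h import *
p,im=load('w15'); o=manip.get_obs(); print(o['position'])
P=np.array([onz(p,np.array(z)/2.2+[100,90],.1425)[:2] for z in [(606,150),(580,403)]]); m=P.mean(0); a=np.radians(CY); ex=np.array([np.cos(a),np.sin(a)]); ey=np.array([-np.sin(a),np.cos(a)])
t=np.array([.6266,.0186]); print('len',np.linalg.norm(P[0]-P[1]),'rel',(m-t)@ex,(m-t)@ey,'dir',np.degrees(np.arctan2(*(P[1]-P[0])[::-1])))
B=onz(p,np.array((67,45))/2.2+[100,90],.044)[:2];D=onz(p,np.array((585,50))/2.2+[100,90],.044)[:2]; print('body top edge mid',(B+D)/2,np.linalg.norm(B-D),'exp',pt(C,CY,(-.0675,0)))
E
```

```text
[0.62663003 0.01859095 0.1770377 ]
len 0.07952107376799324 rel -0.0016565732112249418 0.07103196430573504 dir -7.3344762177276746
body top edge mid [0.56191112 0.01847102] 0.21109352886181454 exp [0.5606901  0.01822745]
```

Emit:
{"fn": "move_arm", "kwargs": {"moves": [[0, 0, 0, -0.0005, 0.0035, 0.03, 0], [0, 0, 0, -0.0005, 0.0035, 0.05, 0], [0, 0, 0, -0.0005, 0.0035, 0.065, 0], [0, 0, 0, -0.0005, 0.0035, 0.075, 0], [0, 0, 0, -0.0005, 0.0035, 0.08, 0], [0, 0, 0, -0.0005, 0.0035, 0.083, 0], [0, 0, 0, -0.0005, 0.0035, 0.083, 0]]}}

```text
clock: 28.4
position: [0.6314, 0.0171, 0.0955]
ee_rot: [0.756, 0.655, -0.0, -0.0]
ft_force: [-2.0, 0.0, -6.7]
grip_width: 0.126
```

```bash
python3 - <<'E'
from h import *
plan([])
E
```

```text
now [0.6314 0.0171 0.0955] yaw 81.8 t 28.4 g 0.126 tilt 0.03 F [-2.   0.  -6.7]
```

Emit:
{"fn": "move_arm", "kwargs": {"moves": [[0, 0, 0, 0, 0, 0.0015, 0], [0, 0, 0, 0, 0, 0.003, 0], [0, 0, 0, 0, 0, 0.0045, 0], [0, 0, 0, 0, 0, 0.0045, 0]]}}

```text
clock: 28.8
position: [0.6313, 0.0171, 0.0919]
ee_rot: [0.756, 0.655, 0.0, -0.0]
ft_force: [-7.0, 0.8, 1.9]
grip_width: 0.13
```

```bash
python3 - <<'E'
from h import *
plan([])
t=cams.camera('top'); m=cv2.cvtColor(t.copy(),cv2.COLOR_RGB2HSV); m=((m[...,1]<60)&(m[...,2]>90)).astype(np.uint8)
n,l,st,c=cv2.connectedComponentsWithStats(m); p=cams.camera_params('top')
for i in range(1,n):
    if st[i,4]>60 and 100<c[i][1]<270: print(st[i,4],onz(p,c[i],.01)[:2].round(3))
E
```

```text
now [0.6313 0.0171 0.0919] yaw 81.8 t 28.8 g 0.13 tilt 0.03 F [-7.   0.8  1.9]
277 [0.667 0.243]
266 [ 0.634 -0.089]
381 [ 0.56  -0.235]
299 [ 0.502 -0.483]
472 [ 0.389 -0.254]
```

Emit:
{"fn": "move_arm", "kwargs": {"moves": [[0, 0, 0, 0, 0, 0, 0.02], [0, 0, 0, 0, 0, 0, 0.026], [0, 0, 0, 0, 0, 0, 0.026], [0, 0, 0, 0, 0, -0.03, 0.026], [0, 0, 0, 0, 0, -0.07, 0.026], [0, 0, 0, 0, 0, -0.11, 0.026], [0, 0, 0, -0.02, -0.02, -0.15, 0.03], [0, 0, 0, -0.06, -0.04, -0.16, 0.04], [0, 0, 0, -0.1, -0.06, -0.16, 0.04], [0, 0, 0, -0.14, -0.08, -0.16, 0.04]]}}

```text
clock: 29.85
position: [0.5319, -0.1117, 0.252]
ee_rot: [0.756, 0.655, 0.001, 0.001]
ft_force: [1.3, -0.8, -0.0]
grip_width: 0.473
```

Emit:
{"fn": "move_arm", "kwargs": {"moves": [[0, 0, 0, -0.045, -0.015, 0, 0.04], [0, 0, 0, -0.09, -0.03, 0, 0.04], [0, 0, 0, -0.13, -0.04, 0, 0.04], [0, 0, 0, -0.147, -0.041, 0, 0.04], [0, 0, 0, -0.147, -0.041, 0, 0.04], [0, 0, 0, -0.147, -0.041, 0, 0.04]]}}

```text
clock: 30.45
position: [0.4713, -0.2495, 0.2511]
ee_rot: [0.756, 0.655, 0.0, 0.0]
ft_force: [-0.2, 1.1, 0.7]
grip_width: 0.469
```

```bash
python3 - <<'E'
from h import *
p,w=shot('w16'); save('w16z',w,(80,0,480,300),2); plan([])
E
```

```text
now [ 0.4715 -0.2488  0.251 ] yaw 81.9 t 30.5 g 0.466 tilt 0.04 F [ 0.   0.4 -0.8]
```

View pics/w16z.png

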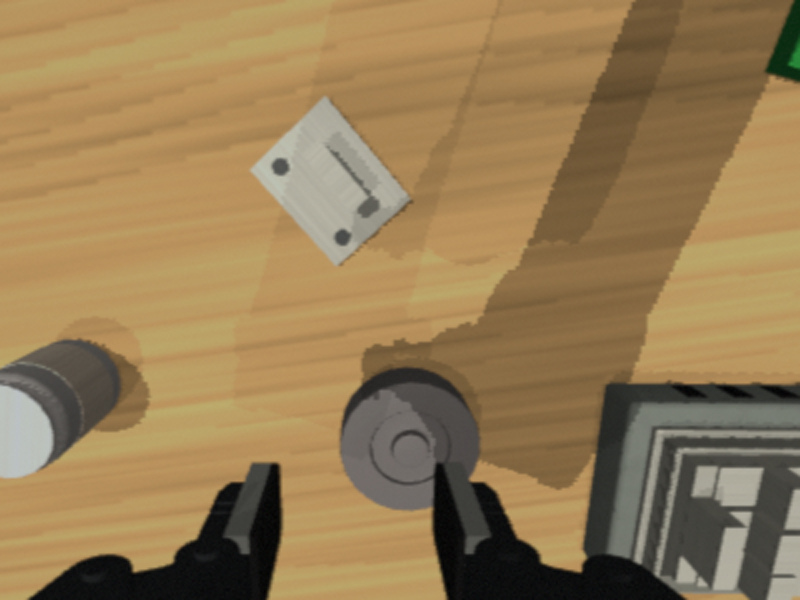

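Lug plate corners are at zoom (327,97), (410,200), (339,265) and (251,170), with holes on the lower-left side. I compute its pose and decide which side the lug is on from projected outlines and a brightness profile.

```bash
python3 - <<'E'
from h import *
p,im=load('w16'); off=np.array([80,0])
q=[(327,97),(410,200),(339,265),(251,170)]
P=np.array([onz(p,np.array(z)/2+off,.01)[:2] for z in q]); print(P.round(4),np.linalg.norm(P-np.roll(P,-1,0),axis=1).round(4)); c=P.mean(0)
e=(P[0]+P[1]-P[2]-P[3]); yawA=np.degrees(np.arctan2(*e[::-1]))-90; l=(P[1]-P[0]+P[2]-P[3]); print('ctr',c.round(4),'yaw A (lug side = upper right)',yawA,'long dir',np.degrees(np.arctan2(*l[::-1])))
Z=lambda X:((proj(p,X)-off)*2).round(0).tolist()
for n,y in (('A',yawA),('B',yawA+180)):
    print(n,'top',[Z([*pt(c,y,o),.054]) for o in ((-.02,0),(.02,0),(.02,.012),(-.02,.012))],'base',[Z([*pt(c,y,o),.01]) for o in ((-.02,0),(.02,0),(.02,.012),(-.02,.012))])
g=cv2.cvtColor(im,cv2.COLOR_BGR2GRAY); u=pt((0,0),yawA,(0,1))
print([int(g[tuple(np.round(proj(p,[*(c+u*s),.01])[::-1]).astype(int))]) for s in np.arange(-.03,.031,.002)])
print('rows of crop around'); 
a=np.array(proj(p,[*c,.01]));print(a)
print(g[64:106:2,236:276:2])
E
```

```text
[[ 0.3411 -0.2484]
 [ 0.4059 -0.2067]
 [ 0.439  -0.2562]
 [ 0.3746 -0.3006]] [0.0771 0.0595 0.0782 0.0621]
ctr [ 0.3901 -0.253 ] yaw A (lug side = upper right) 33.22589263587223 long dir 33.69199929464679
A top [[304.0, 155.0], [353.0, 213.0], [370.0, 198.0], [320.0, 139.0]] base [[310.0, 159.0], [354.0, 210.0], [368.0, 197.0], [325.0, 145.0]]
B top [[353.0, 213.0], [304.0, 155.0], [288.0, 170.0], [337.0, 228.0]] base [[354.0, 210.0], [310.0, 159.0], [296.0, 173.0], [339.0, 223.0]]
[172, 171, 180, 176, 173, 174, 175, 178, 175, 175, 176, 173, 173, 174, 175, 176, 176, 174, 174, 173, 174, 158, 126, 156, 154, 155, 153, 169, 172, 170, 163]
rows of crop around
[246.07674748  92.36760312]
[[175 172 175 173 171 172 171 172 171 168 134 131 139 140 139 140 140 139
  139 140]
 [173 174 174 175 172 168 156 161 173 168 168 136 130 139 140 138 139 138
  139 138]
 [172 175 175 173 171 154 152 159 171 173 169 169 116 130 139 137 138 139
  138 137]
 [170 177 176 172 164 154 154 152 159 170 173 169 157 124 130 136 138 137
  136 136]
 [178 177 180 162 151 155 154 154 153 161 172 172 170 162 129 134 136
[... 676 characters left out ...]
 161 174
  169 168]
 [173 176 173 178 177 178 174 174 173 173 159 106 106 152 153 155 160 170
  173 169]
 [172 173 176 175 178 176 175 174 172 173 177 161 107 150 155 155 163 172
  173 172]
 [176 173 174 175 174 176 173 173 173 178 176 173 155 107 144 157 171 174
  171 172]
 [176 176 172 173 173 175 174 174 178 177 174 175 177 139 102 169 175 174
  175 171]
 [175 177 176 173 173 175 174 179 177 173 175 178 175 168 120 115 170 173
  174 175]
 [178 175 176 177 171 173 173 175 173 175 178 175 169 124  95  97 106 171
  172 173]
 [178 177 175 176 175 173 174 173 176 178 173 169 124  94  94  94  98 158
  174 169]
 [175 178 177 175 176 175 172 174 174 174 172 143  95  93  93  94 102 151
  151 153]]
```

The dark line lies at +13 mm towards the upper right, which matches option A: yaw ≈ 33.5°. To keep joint 7 in range, I pick with tool yaw −56.5° (half-turn equivalent).

```bash
python3 - <<'E'
from h import *
L=pt((.390,-.253),33.5,(0,.006)); print(L); plan([(*L,.13,-56.5)])
E
```

```text
[ 0.38668838 -0.24799669]
now [ 0.4715 -0.2488  0.251 ] yaw 81.9 t 30.5 g 0.466 tilt 0.04 F [ 0.   0.4 -0.8]
wp (np.float64(0.38668837808812767), np.float64(-0.247996685067597), 0.13, -56.5) turn z -41.6 shift [-0.0113 -0.0842  0.1209] rows>= 5
```

Emit:
{"fn": "move_arm", "kwargs": {"moves": [[0, 0, 8.5, 0, -0.02, 0, 0.04], [0, 0, 17, 0, -0.03, 0, 0.04], [0, 0, 25.5, 0, -0.05, 0, 0.04], [0, 0, 34, -0.005, -0.06, 0, 0.04], [0, 0, 42.5, -0.011, -0.07, 0, 0.04], [0, 0, 51, -0.011, -0.084, 0, 0.04], [0, 0, 59.5, -0.011, -0.084, 0, 0.04], [0, 0, 68, -0.011, -0.084, 0, 0.04], [0, 0, 76.5, -0.011, -0.084, 0, 0.04], [0, 0, 85, -0.011, -0.084, 0, 0.04]]}}

```text
clock: 31.5
position: [0.3869, -0.2474, 0.2509]
ee_rot: [1.0, -0.03, 0.0, -0.0]
ft_force: [-0.4, -0.5, -0.1]
grip_width: 0.465
```

Emit:
{"fn": "move_arm", "kwargs": {"moves": [[0, 0, 8.5, 0, 0, 0.02, 0.04], [0, 0, 17, 0, 0, 0.04, 0.04], [0, 0, 25.5, 0, 0, 0.06, 0.04], [0, 0, 34, 0, 0, 0.08, 0.04], [0, 0, 42.5, 0, 0, 0.1, 0.04], [0, 0, 51, 0, 0, 0.12, 0.04], [0, 0, 53.5, 0, 0, 0.12, 0.04], [0, 0, 53.5, 0, 0, 0.12, 0.04]]}}

```text
clock: 32.3
position: [0.3866, -0.2475, 0.1304]
ee_rot: [0.88, -0.474, -0.0, -0.0]
ft_force: [-0.0, 0.1, 0.2]
grip_width: 0.469
```

```bash
python3 - <<'E'
from h import *
p,w=shot('w17'); tongue(p,w[:,:,::-1].copy(),(.390,-.253),z=.01); L=pt((.390,-.253),33.5,(0,.006)); plan([(*L,.027,-56.5)])
print([proj(p,[*pt((.390,-.253),33.5,o),.01]).round(1).tolist() for o in ((-.039,-.031),(.039,-.031),(.039,.031),(-.039,.031))]); print(np.round(manip.get_obs()['joint_pos'],2))
E
```

```text
blob [232, 140, 70, 83, 5558] exp px [265.5 181.2]
 px [[232, 140], [234, 220], [298, 221], [301, 141]]
 z.02 [[0.4068, -0.2071], [0.3452, -0.2476], [0.377, -0.2976], [0.4385, -0.2566]]
now [ 0.3869 -0.2478  0.1309] yaw -56.5 t 32.4 g 0.468 tilt 0.01 F [ 0.4  0.4 -0.1]
wp (np.float64(0.38668837808812767), np.float64(-0.247996685067597), 0.027, -56.5) turn z -0.0 shift [1.000e-04 3.000e-04 1.039e-01] rows>= 3
[[297.6, 220.2], [300.9, 138.7], [230.7, 138.8], [233.0, 220.3]]
[ 0.15  0.05  0.33  2.02 -0.02  1.08 -0.5 ]
```

The close view agrees within about 1 px. I descend and grip.

Emit:
{"fn": "move_arm", "kwargs": {"moves": [[0, 0, 0, 0, 0, 0.04, 0.04], [0, 0, 0, 0, 0, 0.08, 0.04], [0, 0, 0, 0, 0, 0.1, 0.04], [0, 0, 0, 0, 0, 0.104, 0.04], [0, 0, 0, 0, 0, 0.104, 0.02], [0, 0, 0, 0, 0, 0.104, 0.0], [0, 0, 0, 0, 0, 0.104, 0.0], [0, 0, 0, 0, 0, 0.104, 0.0], [0, 0, 0, 0, 0, 0.104, 0.0], [0, 0, 0, 0, 0, 0.104, 0.0]], "grip_force": 60}}

```text
clock: 33.35
position: [0.3873, -0.249, 0.0283]
ee_rot: [0.88, -0.475, 0.001, -0.0]
ft_force: [-1.1, 0.7, 7.7]
grip_width: 0.123
```

```bash
python3 - <<'E'
from h import *
q=placept(.001,.049+.006,.09);q=(*q[:2],.19,q[3]-180);print(q); plan([q])
E
```

```text
(np.float64(0.6363), np.float64(0.0629), 0.19, -98.2)
now [ 0.3873 -0.249   0.0283] yaw -56.7 t 33.4 g 0.123 tilt 0.16 F [-1.1  0.7  7.7]
wp (np.float64(0.6363), np.float64(0.0629), 0.19, -98.2) turn z 41.5 shift [-0.1237 -0.3797 -0.1612] rows>= 9
```

Emit:
{"fn": "move_arm", "kwargs": {"moves": [[0, 0, 0, 0, 0, -0.04, 0], [0, 0, 0, 0, 0, -0.08, 0], [0, 0, 0, 0, 0, -0.12, 0], [0, 0, 5, -0.005, -0.02, -0.161, 0], [0, 0, 12, -0.02, -0.065, -0.161, 0], [0, 0, 19, -0.036, -0.11, -0.161, 0], [0, 0, 26, -0.05, -0.155, -0.161, 0], [0, 0, 33, -0.065, -0.2, -0.161, 0], [0, 0, 39, -0.08, -0.245, -0.161, 0], [0, 0, 41.5, -0.095, -0.29, -0.161, 0]]}}

```text
clock: 34.35
position: [0.5771, -0.0086, 0.1881]
ee_rot: [-0.653, 0.757, -0.0, 0.0]
ft_force: [0.1, -0.3, -3.8]
grip_width: 0.13
```

Emit:
{"fn": "move_arm", "kwargs": {"moves": [[0, 0, 0, -0.003, -0.04, 0, 0], [0, 0, 0, -0.006, -0.08, 0, 0], [0, 0, 0, -0.006, -0.08, 0, 0], [0, 0, 0, -0.006, -0.08, 0, 0]]}}

```text
clock: 34.75
position: [0.6563, -0.0158, 0.1868]
ee_rot: [-0.655, 0.756, 0.0, -0.001]
ft_force: [-0.7, -0.2, -3.5]
grip_width: 0.132
```

```bash
python3 - <<'E'
from h import *
p,w=shot('w18'); q=placept(.001,.049+.006,.09);q=(*q[:2],.1,q[3]-180);plan([q])
E
```

```text
now [ 0.6558 -0.0159  0.1875] yaw -98.2 t 34.8 g 0.126 tilt 0.07 F [-0.4 -0.1 -3.8]
wp (np.float64(0.6363), np.float64(0.0629), 0.1, -98.2) turn z -0.0 shift [-0.0752  0.0305  0.0875] rows>= 3
```

Emit:
{"fn": "move_arm", "kwargs": {"moves": [[0, 0, 0, -0.04, 0.015, 0, 0], [0, 0, 0, -0.075, 0.0305, 0, 0], [0, 0, 0, -0.075, 0.0305, 0.01, 0], [0, 0, 0, -0.075, 0.0305, 0.01, 0], [0, 0, 0, -0.075, 0.0305, 0.01, 0]]}}

```text
clock: 35.3
position: [0.6365, 0.0616, 0.1785]
ee_rot: [-0.654, 0.756, -0.0, -0.0]
ft_force: [-0.2, -0.1, -4.7]
grip_width: 0.128
```

```bash
python3 - <<'E'
from h import *
p,w=shot('w18'); save('w18z',w,(60,80,460,340),2)
q=placept(.001,.049+.006,.09);q=(*q[:2],.1,q[3]-180);plan([q])
E
```

```text
now [0.6369 0.0614 0.1786] yaw -98.3 t 35.4 g 0.126 tilt 0.05 F [-0.4 -0.4 -4.4]
wp (np.float64(0.6363), np.float64(0.0629), 0.1, -98.2) turn z -0.1 shift [-0.0014  0.0009  0.0786] rows>= 2
```

View pics/w18z.png

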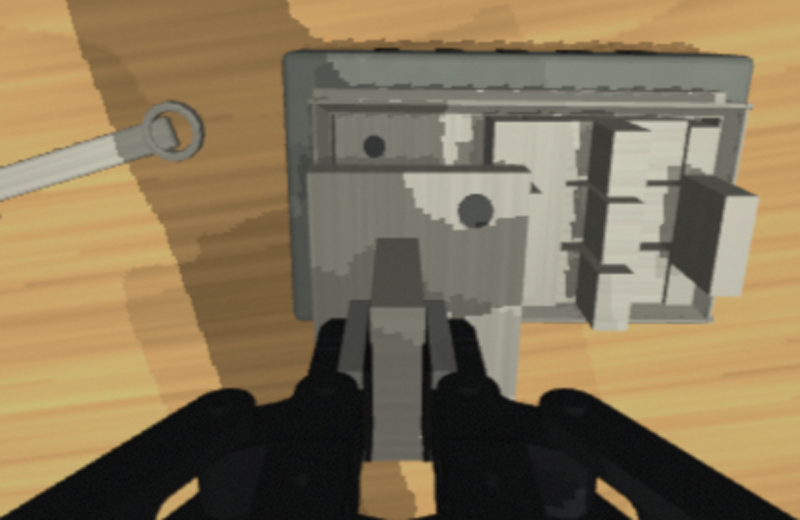

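The keeper is seated with its lip over the shoes, and the lug plate hangs level with its far edge at (307,172)-(529,172). I check the offset numerically.

```bash
python3 - <<'E'
from h import *
p,im=load('w18'); a=np.radians(CY); ex=np.array([np.cos(a),np.sin(a)]); ey=np.array([-np.sin(a),np.cos(a)])
f=lambda z,h:onz(p,np.array(z)/2+[60,80],h)[:2]
P=[f((307,172),.161),f((529,172),.161)]; m=np.mean(P,0); t=np.array([.6367,.0615])
print('len',np.linalg.norm(P[0]-P[1]),'rel x (39), y (-6)',((m-t)@ex).round(4),((m-t)@ey).round(4),'in carrier',((m-C)@ex).round(4),((m-C)@ey).round(4))
B=[f((285,54),.044),f((752,60),.044)]; m=np.mean(B,0); print('body +x edge',((m-C)@ex).round(4),((m-C)@ey).round(4),'exp .0675,0',np.linalg.norm(B[0]-B[1]))
K=[f((334,117),.056),f((640,0),.1)]; 
E
```

```text
len 0.06154166459912171 rel x (39), y (-6) 0.0379 -0.0061 in carrier 0.0395 0.0475
body +x edge 0.0654 -0.0019 exp .0675,0 0.21095276167931765
```

Emit:
{"fn": "move_arm", "kwargs": {"moves": [[0, 0, 0, -0.001, 0.0015, 0.03, 0], [0, 0, 0, -0.001, 0.0015, 0.055, 0], [0, 0, 0, -0.001, 0.0015, 0.07, 0], [0, 0, 0, -0.001, 0.0015, 0.08, 0], [0, 0, 0, -0.001, 0.0015, 0.087, 0], [0, 0, 0, -0.001, 0.0015, 0.091, 0], [0, 0, 0, -0.001, 0.0015, 0.0925, 0], [0, 0, 0, -0.001, 0.0015, 0.094, 0], [0, 0, 0, -0.001, 0.0015, 0.094, 0]]}}

```text
clock: 36.25
position: [0.6362, 0.0642, 0.0848]
ee_rot: [-0.655, 0.756, -0.0, 0.001]
ft_force: [0.4, -0.1, -1.7]
grip_width: 0.129
```

```bash
python3 - <<'E'
from h import *
plan([])
E
```

```text
now [0.6362 0.0642 0.0848] yaw -98.2 t 36.2 g 0.129 tilt 0.08 F [ 0.4 -0.1 -1.7]
```

Emit:
{"fn": "move_arm", "kwargs": {"moves": [[0, 0, 0, 0, 0, 0.001, 0], [0, 0, 0, 0, 0, 0.001, 0], [0, 0, 0, 0, 0, 0.001, 0.02], [0, 0, 0, 0, 0, 0.001, 0.026], [0, 0, 0, 0, 0, 0.001, 0.026], [0, 0, 0, 0, 0, -0.03, 0.026], [0, 0, 0, 0, 0, -0.07, 0.026], [0, 0, 0, 0, 0, -0.11, 0.026], [0, 0, 0, 0, 0, -0.15, 0.02]]}}

```text
clock: 37.15
position: [0.6354, 0.0641, 0.2354]
ee_rot: [-0.655, 0.756, 0.0, 0.0]
ft_force: [0.6, -0.5, 0.5]
grip_width: 0.231
```

```bash
python3 - <<'E'
from h import *
p,w=shot('w19'); im=w[:,:,::-1].copy(); g=cv2.cvtColor(im,cv2.COLOR_BGR2GRAY)
plan([(.3979,.4111,.2,-72),(.3979,.4111,.088,-72)])
E
```

```text
now [0.6379 0.0643 0.2432] yaw -98.2 t 37.2 g 0.23 tilt 0.55 F [0.  0.1 5.8]
wp (0.3979, 0.4111, 0.2, -72) turn z -26.2 shift [-0.3087  0.2876  0.0415] rows>= 9
wp (0.3979, 0.4111, 0.088, -72) turn z -26.2 shift [-0.3084  0.2886  0.1535] rows>= 9
```

Before the lever goes back on, I check shoe 1's seating by triangulating edges across the two opposite views I already have (w15 and w18), and the lug plate with the latest picture.

```bash
python3 - <<'E'
from h import *
p1,i1=load('w15'); p2,i2=load('w18'); a=np.radians(CY); ex=np.array([np.cos(a),np.sin(a)])
f1=lambda z:np.array(z)/2.2+[100,90]; f2=lambda z:np.array(z)/2+[60,80]
cx=lambda p,u,h:round(float((onz(p,u,h)[:2]-C)@ex),4)
def tri(z1,z2): # x-z intersect in carrier xz plane (edges run along y)
    A=[];b=[]
    for p,u in ((p1,f1(z1)),(p2,f2(z2))):
        o,d=ray(p,u); ox,dx=(o[:2]-C)@ex,d[:2]@ex; n=np.array([d[2],-dx]); A.append(n); b.append(n@[ox,o[2]])
    return np.linalg.solve(A,b).round(4)
print('gap23 tongue',tri((225,216),(625,200)),'gap12 tongue',tri((231,293),(615,268)))
print('gap23 shoulder',tri((178,197),(663,183)),'gap12 shoulder',tri((185,266),(655,246)))
for n,z1,h in (('s1 -x tongue',(225,139),.102),('s1 -x shoulder',(175,126),.076)): print(n,'w15',cx(p1,f1(z1),h))
print('s1 -x tongue w18',cx(p2,f2((614,328)),.102),'s3 +x tongue w18',cx(p2,f2((630,127)),.102),'w15 s3',cx(p1,f1((232,357)),.102))
print('tri s1 -x tongue',tri((225,139),(614,328)),'s3 +x',tri((232,357),(630,127)))
# lug plate / keeper: edge rows along carrier x through predicted lug tops in w19
p,im=load('w19'); g=cv2.cvtColor(im,cv2.COLOR_BGR2GRAY)
for n,y,h in (('plate y26',.026,.066),('plate y75',.073,.066)):
    s=np.arange(-.05,.051,.002); print(n,[int(g[int(v[1]),int(v[0])]) if 0<=v[1]<384 and 0<=v[0]<512 else -1 for v in (np.round(proj(p,[*pt(C,CY,(t,y)),h])) for t in s)])
s=np.arange(.0,.095,.002); print('y scan at x=.03',[int(g[int(v[1]),int(v[0])]) for v in (np.round(proj(p,[*pt(C,CY,(.03,t)),.066])) for t in s)])
E
```

```text
gap23 tongue [0.0018 0.0563] gap12 tongue [0.0011 0.1376]
gap23 shoulder [0.0021 0.0254] gap12 shoulder [0.001  0.1159]
s1 -x tongue w15 -0.0392
s1 -x shoulder w15 -0.0394
s1 -x tongue w18 -0.04 s3 +x tongue w18 0.0427 w15 s3 0.0426
tri s1 -x tongue [-0.0394  0.1031] s3 +x [0.0427 0.1018]
plate y26 [117, 117, 117, 132, 71, 119, 161, 168, 169, 169, 171, 170, 171, 169, 170, 170, 170, 171, 171, 170, 154, 156, 172, 174, 169, 154, 154, 155, 172, 174, 174, 174, 175, 176, 159, 174, 178, 178, 176, 178, 180, 180, 180, 180, 176, 114, 172, 109, 104, 147, 119]
plate y75 [110, 109, 109, 109, 76, 112, 149, 156, 157, 157, 158, 157, 159, 159, 161, 176, 177, 178, 172, 165, 167, 167, 167, 167, 167, 165, 166, 169, 168, 164, 140, 116, 113, 112, 112, 113, 113, 113, 112, 114, 113, 114, 113, 114, 111, 94, 116, 108, 101, 140, 120]
y scan at x=.03 [179, 180, 180, 180, 180, 180, 130, 58, 84, 112, 174, 176, 181, 180, 172, 107, 76, 77, 77, 101, 177, 171, 116, 113, 114, 116, 115, 114, 112, 112, 114, 114, 113, 115, 114, 113, 115, 113, 114, 110, 111, 90, 86, 87, 103, 78, 71, 80]
```

The shoe 1 edge triangulates to z = 0.103 against 0.102 expected. The plate spans x −40 to +39 and y 19 to 80 mm, so it is in place. Next I travel to the robot side of the lever with fingers shut.

Emit:
{"fn": "move_arm", "kwargs": {"moves": [[0, 0, -3, -0.03, 0.03, 0, 0], [0, 0, -6, -0.065, 0.06, 0, 0], [0, 0, -9, -0.1, 0.09, 0, 0], [0, 0, -12, -0.135, 0.12, 0, 0], [0, 0, -15, -0.17, 0.155, 0, 0], [0, 0, -18, -0.205, 0.19, 0, 0], [0, 0, -21, -0.24, 0.22, 0, 0], [0, 0, -24, -0.27, 0.25, 0.02, 0], [0, 0, -26, -0.3, 0.28, 0.04, 0], [0, 0, -26, -0.309, 0.288, 0.04, 0]]}}

```text
clock: 38.2
position: [0.3896, 0.4142, 0.191]
ee_rot: [0.81, -0.586, -0.001, 0.002]
ft_force: [-0.0, 0.3, -1.0]
grip_width: -0.001
```

```bash
python3 - <<'E'
from h import *
p1,i1=load('w15'); p2,i2=load('w18'); a=np.radians(CY); ex=np.array([np.cos(a),np.sin(a)])
f1=lambda z:np.array(z)/2.2+[100,90]; f2=lambda z:np.array(z)/2+[60,80]
def tri(z1,z2):
    A=[];b=[]
    for p,u in ((p1,f1(z1)),(p2,f2(z2))):
        o,d=ray(p,u); ox,dx=(o[:2]-C)@ex,d[:2]@ex; n=np.array([d[2],-dx]); A.append(n); b.append(n@[ox,o[2]])
    return np.linalg.solve(A,b).round(4)
print('gap12',tri((225,216),(615,268)),tri((178,197),(655,246)),'gap23',tri((231,293),(625,200)),tri((185,266),(663,183)))
c=np.array([.4928,.4425]); u=np.array([np.cos(np.radians(18.3)),np.sin(np.radians(18.3))])
plan([(*(c-.1*u),.088,-72),(*(c+.005*u),.088,-72)])
# crossbar in wrist cam
p,w=shot('w20'); h=cv2.cvtColor(w.copy(),cv2.COLOR_RGB2HSV); print('exp crossbar px',proj(p,[*(c-.046*u),.097]))
m=(h[...,2]<45).astype(np.uint8); m[230:]=0; n,l,st,ce=cv2.connectedComponentsWithStats(m)
for i in range(1,n):
    if st[i,4]>80: print(st[i].tolist(),ce[i].round(1),onz(p,ce[i],.1)[:2].round(4))
E
```

```text
gap12 [-0.0127  0.1037] [-0.0127  0.0788] gap23 [0.0155 0.1049] [0.0155 0.0787]
now [0.3896 0.4142 0.191 ] yaw -71.8 t 38.2 g -0.001 tilt 0.25 F [-0.   0.3 -1. ]
wp (np.float64(0.3978574522358096), np.float64(0.4111007544032595), 0.088, -72) turn z 0.2 shift [ 0.0056 -0.0073  0.1029] rows>= 3
wp (np.float64(0.49754712738820955), np.float64(0.444069962279837), 0.088, -72) turn z 0.2 shift [ 0.0054 -0.1123  0.1025] rows>= 4
exp crossbar px [265.34731481 114.3866102 ]
[234, 96, 61, 20, 1102] [264.2 105.4] [0.4553 0.4311]
```

The shoes all show the same levels, and the crossbar is where expected: (0.455, 0.431) measured, (0.449, 0.428) expected. I throw the lever back on.

Emit:
{"fn": "move_arm", "kwargs": {"moves": [[0, 0, 0, 0.004, -0.004, 0.05, 0], [0, 0, 0, 0.004, -0.004, 0.09, 0], [0, 0, 0, 0.004, -0.007, 0.102, 0], [0, 0, 0, 0.004, -0.035, 0.102, 0], [0, 0, 0, 0.004, -0.06, 0.102, 0], [0, 0, 0, 0.004, -0.08, 0.102, 0], [0, 0, 0, 0.004, -0.1, 0.102, 0], [0, 0, 0, 0.004, -0.115, 0.102, 0], [0, 0, 0, 0.004, -0.125, 0.102, 0], [0, 0, 0, 0.004, -0.1, 0.102, 0]]}}

```text
clock: 39.25
position: [0.4953, 0.4371, 0.0925]
ee_rot: [0.807, -0.591, 0.001, -0.001]
ft_force: [-0.9, -0.8, 0.2]
grip_width: 0.002
```

Emit:
{"fn": "move_arm", "kwargs": {"moves": [[0, 0, 0, 0, 0.02, -0.03, 0], [0, 0, 0, 0, 0.05, -0.07, 0], [0, 0, 0, 0, 0.08, -0.12, 0], [0, 0, 0, 0, 0.08, -0.16, 0], [0, 0, 0, 0, 0.08, -0.16, 0]]}}

```text
clock: 39.75
position: [0.4163, 0.4154, 0.2608]
ee_rot: [0.808, -0.589, 0.001, -0.006]
ft_force: [1.2, 1.0, 0.5]
grip_width: -0.001
```

```bash
python3 - <<'E'
from h import *
c=np.array([.4928,.4425]); u=np.array([np.cos(np.radians(18.3)),np.sin(np.radians(18.3))])
p,w=shot('w21'); plan([])
for n,s in (('on',.046),('off',-.046)): print(n,proj(p,[*(c+s*u),.097]).round(0))
m=(cv2.cvtColor(w.copy(),cv2.COLOR_RGB2HSV)[...,2]<45).astype(np.uint8); m[240:]=0; n,l,st,ce=cv2.connectedComponentsWithStats(m)
for i in range(1,n):
    if st[i,4]>60: print(st[i].tolist(),ce[i].round(1),onz(p,ce[i],.1)[:2].round(4))
t=cams.camera('top'); pt_=cams.camera_params('top'); h=cv2.cvtColor(t.copy(),cv2.COLOR_RGB2HSV)
for n,s in (('on',.046),('off',-.046)): 
    v=proj(pt_,[*(c+s*u),.1]).astype(int); print(n,v,'V',h[v[1]-1:v[1]+2,v[0]-3:v[0]+4,2].mean())
m=((h[...,1]<60)&(h[...,2]>90)).astype(np.uint8); n,l,st,ce=cv2.connectedComponentsWithStats(m)
for i in range(1,n):
    if st[i,4]>60 and 100<ce[i][1]<270: print(st[i,4],ce[i].round(1),onz(pt_,ce[i],.01)[:2].round(3))
E
```

```text
now [0.4161 0.4145 0.257 ] yaw -72.2 t 39.8 g -0.006 tilt 0.48 F [ 1.1  0.5 -0.9]
on [256.  39.]
off [257. 138.]
[227, 18, 49, 23, 842] [251.5  30.3] [0.5419 0.4634]
[238, 46, 21, 40, 347] [246.2  71. ] [0.5069 0.4577]
[255, 231, 7, 9, 63] [258. 235.] [0.3468 0.3943]
on [101 159] V 15.619047619047619
off [109 190] V 72.47619047619048
2187 [260.  136.5] [0.638 0.004]
279 [184.1 125.8] [0.667 0.243]
336 [336.1 164. ] [ 0.557 -0.234]
298 [417.  183.5] [ 0.502 -0.483]
```

```bash
python3 -c "
from workcell import manip
print(manip.hand_in())"
```

```text
the job is handed in; nothing more can be done
None
```

I threw the lever to off and packed the angle, the three shoes, the keeper and the lug plate. I then threw the lever back to on and handed in at about 40 s; the hand-in gives no verdict.

**Last checks**
- **Lever:** the crossbar shows at the on side, at (0.542, 0.463), in the wrist and top views.
- **Parts:** no grey part is left on the bench. The lug plate spans about x −40 to +39 mm and y 19 to 80 mm in the box. That check was numeric, because my picture views were used up.
- **Shoes:** edges triangulated 1 to 3 mm above the nominal heights, the same for all three. I took this as camera bias, with the shoes flat.
- **Angle and keeper:** both looked seated and flat in the pictures. The keeper took load at the expected height when lowered.
- **Bystanders:** spanner and can are at their starting positions. The wheel's colour patch shifted by about 23 mm, which I put down to shadow, as the arm never went near it.

**Disagreements**
- **Shoe 1 height:** on lowering, shoe 1 took load about 2.5 mm higher than the second shoe; triangulation afterwards showed it level with the others.
- **Shoe 1 edge:** an early one-picture reading of its edge was about 7 mm off. I put it down to a misread pixel, and later views did not repeat it.
- **Carrier centre:** it differed by 1 to 2 mm between opposite views, so I used the middle.
- **Carrier direction:** the carrier looks the same both ways round. I took its −y end as the robot's right, as for the other parts, and could not confirm it.

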